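# Set the pole steady's star wheel and hang up the key

## Robot

A 6-joint arm with a two-finger parallel gripper is mounted at the origin on the work surface. World frame = base frame: x ahead of the robot, y to its left, z up, the work surface at z = 0. Lengths are in mm, angles in rad, forces in N, time in s.
With the tool pointing down it reaches from about 275 to 1000 mm from the base axis. Payload 8.4 kg.
Tool frame: the origin (TCP) lies midway between the tips of the shut fingers; the grasp point (between the pads) lies 19 mm behind it; z points along the fingers, y is the direction in which the jaws open and shut (so a half turn about z gives the same grasp; the last joint's range is limited). The gripper opens to 85 mm and grips with 20 to 120 N. Pads are 22 mm wide; open, the fingers measure 114 mm over their backs; the gripper's body (76 mm by 85 mm) begins 54 mm behind the grasp point. The pads swing forward as they close: fully open they stand 13 mm farther back than shut.
Start: joints at [1.283, 0.353, 1.633, -0, 1.155, -0.002], TCP at [176.202, 599.651, 231.281] pointing down, gripper open.
Joint ranges: [-2.63, 2.63], [-0.92, 2.1], [0.06, 2.66], [-1.3, 4.44], [0, 2.69], [-3.02, 3.02]. Speed limits (rad/s): [2.22, 2.22, 2.79, 3.14, 3.14, 3.14].

## Interface

Orientations are given as [roll, pitch, yaw] about the fixed x, y, z axes, in that order (R = Rz(yaw) Ry(pitch) Rx(roll)).
In Python, from rig import r gives the robot as it stands. The module is installed in compiled form; this text tells all that it offers.
- The arm moves only by the tool drive_tool, never from a script. Its argument "moves" is a list of rows, each a list of 3 entries, a list of its own where there are three numbers: the closure, from 0 (fully open) to 1 (shut), then the shift along the tool's x, y, z in cm, then the turn about the tool's z in degrees. In form: [[claw, [dx, dy, dz], roll], ...]. A call has 1 to 12 rows; each row is the pose to reach, as a shift and turn from the pose measured when the call began, along the tool's axes at that moment; what a row does not reach only later rows make up. A row lasts 1/8 s, in which the tool goes at most 62.5 mm and 10.7 degrees, less where a joint would pass 70% of its speed; a pose out of reach is approached as far as the arm can. A call with a gripper value outside its range is refused whole. The fingers move at their own pace and stop on an object; "grip_force" is the grip in N (left out, the last holds). Time passes only in rows, so rows that repeat a pose let the fingers close. It gives the time, the measured TCP pose, the force and the opening at its end, in the units of the state.
- r.sense(): the state, without advancing time (a new reading comes with each control period).
- r.grab_frame(name): name is "scene" or "top" or "wrist"; returns a dict with "color" (384x512x3 uint8, red, green, blue), "fx", "fy", "cx", "cy" (pixels), "D" ([k1, k2, p1, p2, k3] as OpenCV has them; the pictures are not rectified), "pose" (4x4, takes a point from camera to world coordinates); the wrist camera has in their place "hand_eye" (4x4, takes a point from camera to tool coordinates, whose origin is the TCP and whose axes are the flange's). Camera axes: x right, y up, looking along -z (the intrinsics and any distortion apply to the point x, -y, -z); pixel columns grow to the right and rows downward; lengths in mm; the calibration is good to about 2 mm. A picture is of the moment at which its call begins: read the wrist's pose just before it. There is no depth.
- r.sign_off(): hands the job in, once; it reports no verdict.
Trained networks look in the newest picture that a camera, given by its name, has taken for a name from the list of things; names that differ only in an ending like _2 or _b are one class to them, and where a whole thing is asked for, a point or a joint stands for the part that bears it (a point fixed in the world has none). Each returns a list of dicts, best first, with "score" (0 to 1); they miss things now and then, are a little off and sometimes report something else, mostly with a low value. They report only what shows in the picture. A call takes as long as a camera call. They do not tell look-alikes from the thing itself.
- r.outline_of(thing, camera): "mask" (384x512 bool, what is visible of it) and "at" ([column, row] in pixels, amid what is visible of it).
- r.spot_point(thing, camera): "at" ([column, row] in pixels: a listed point, or the origin of a listed thing).
The state is a dict: "clock": time; "qpos": joint angles; "qvel": joint speeds; "joint_efforts": joint torques, N m; "eef_pos": TCP position; "tcp_rot": TCP orientation; "contact_force": force on the tool from outside, world axes, zero at the start; "wrist_torque": the same for the moment, N m; "opening": opening from 0.0 (shut) to 1.0 (fully open).
Only numpy, scipy, OpenCV 4.12 (cv2) and the standard library are available. Lean on these libraries where they do the work, as an engineer would, in place of code of your own. Each camera call takes 0.05 s, during which the arm holds its last target.

## Task

Take the orange-handled adjusting key out of the tool rack and, reaching through the narrow slot in the cover of the green pole steady, push the star wheel round with the key's blade, one tooth at a time towards the pole, until the red pointer stands in the green band. Do not push the pad or its pointer directly. Then hang the key by its eye on the peg of the stand, let go of it, and leave the other things on the bench where they are.

Things in the scene. Friction and masses are not known exactly. Their poses are not given: they have to be found in the camera images.
- key_grip (a point): centre of the orange handle of the loose adjusting key (0.11 to 0.23 kg); z up along the key, x from handle to eye. Handle 24 (x) by 16 (y) by 50 mm (z): grip it across y. A brass flange 30 x 24 x 4 mm under the handle has its underside 29 mm below this point. At the start the key stands upright in one hole of the rack, flange on the rack's top
- key_tip (a point): end of the key's straight flat steel blade, 89 mm straight below key_grip; the blade is 8 mm (x) by 5 mm (y) and 60 mm long below the flange
- key_eye (a point): centre of the key's steel eye, 45 mm from key_grip along the key's x, at the same height; a ring of 6 mm round bar, 38 mm outside and about 24 mm clear inside, its axis along the key's y. The key hangs slanting from it by its own weight
- rack: fixed wooden tool rack, block 60 mm (x) by 200 mm (y) by 66 mm high, origin at the centre of its underside; three holes of 12 x 9 mm in its top, 65 mm apart along its y, holding the key, the awl and the scraper in any order; it stands left or right of the steady
- steady: the fixed pole steady, origin at the centre of its underside, below the slot. Green housing 70 mm (x) by 116 mm (y), steel cover 4 mm thick, top 108 mm above the bench. A dark pole of 40 mm diameter lies along x, its axis 118 mm towards +y and 62 mm above the bench, from x -80 to +280 mm
- slot (a point): centre of the access slot, at the level of the cover's top face. The point's y runs along the slot towards the pole, z is up. The slot is 64 mm long (y) and 14 mm wide (x)
- wheel_hub (a point): axis of the star wheel, 46 mm straight below the slot point, running along the slot's x. Eight teeth 45 degrees apart, each 7 mm wide with parallel flanks, outer radius 40 mm, root radius 24 mm, wheel 12 mm thick. The tooth tops pass 6 mm below the cover's top face. One tooth is red
- star (a joint): angle of the star wheel, rad; grows as the teeth at the top move towards the pole (+y of the slot). At 0 the red tooth stands straight up, the others every 0.785 rad from it. It starts between 0 and 1.0, turns stiffly (0.08 N m, some 3 N at a tooth) and stays where it is left. 3.2 puts the pointer at the middle of the green band, 2.87 and 3.53 at its edges
- pad (a joint): travel of the grey felt pad and of the red pointer fixed to it, m, towards the pole (+y of the slot); geared to the wheel, 9 mm per rad (7.1 mm a tooth)
- band (a point): middle of the green band, 6 mm long along y, painted on the cover 24 mm beside the slot's middle line (+x side); the red pointer (9 mm high above the cover, 2 mm thick along y) slides over it
- peg_mid (a point): middle of the stand's steel peg, on its axis, 195 mm above the bench. The peg is 7 mm thick and points along -x of this point, its tip 29 mm away and its post 35 mm away along +x; it rises 3 mm in the 20 mm from here towards the tip, and its last 9 mm are bent up, the tip 8 mm higher than this point
- stand: the fixed stand of the peg, origin under its grey post (18 mm thick, top 201 mm above the bench); foot plate 110 x 110 x 12 mm, its centre 10 mm along +x. The stand is left or right of the steady, opposite the rack
- awl_grip (a point): awl: dark turned wooden handle 26 mm wide, 44 mm high, on a round shank; stands upright in the rack, 66 mm above the bench. Bystander. Point: centre of its handle
- scraper_grip (a point): scraper: slim round blue handle 18 mm wide, 44 mm high, on a flat shank; stands upright in the rack. Bystander. Point: centre of its handle
- glue_mid (a point): white glue bottle with red cap, 56 mm diameter, 150 mm high, standing. Bystander. Point: its centre
- wax_mid (a point): low brass wax tin, 64 mm diameter, 45 mm high. Bystander. Point: its centre
- mug_mid (a point): blue mug, 76 mm diameter, 85 mm high. Bystander. Point: its centre
- offcut_mid (a point): pale wooden offcut 50 x 70 x 25 mm lying flat. Bystander. Point: its centre
- brush_mid (a point): varnish brush with a pale handle lying flat, 160 mm long. Bystander. Point: about the middle of its length
- jar_mid (a point): amber jar with a steel cap, 56 mm diameter, 100 mm high. Bystander. Point: its centre
There are look-alikes about, which are no part of the job. Leave any pink look-alike of the stand alone.

How it is judged:
By the outcome, as a careful person would: the job done as asked, in the order asked, and still so for the second after the job is handed in, with the robot touching nothing.
It also fails if it takes over 72 s, if anything falls off the work surface, if the arm or the gripper's body presses on something with over 40 N, if the wrist force passes 120 N, or if a joint passes its speed limit or range.

## Working session

There is one attempt and no reset: what is moved stays moved. The work goes in short steps, Python scripts to look and compute and a tool call to move; the robot and the scene stay as the last step left them, time stands still between calls to the robot, and variables do not carry over. Pictures are saved under pics/ and viewed, and the job is handed in when it is done.

Besides the shell and the picture viewer there is one more tool, called after "Request:" by a JSON object that holds its "api" and its "payload". drive_tool: Moves the arm, as the interface text tells. Its arguments: {"type":"object","properties":{"moves":{"type":"array"},"grip_force":{"type":"number"}},"required":["moves"]}

```bash
mkdir -p pics; ls
cat > h.py <<'E'
import numpy as np, cv2
from rig import r
def K(f): return np.array([[f['fx'],0,f['cx']],[0,f['fy'],f['cy']],[0,0,1.]])
def save(f,n,crop=None,s=1):
    im=f['color'][:,:,::-1]
    if crop: im=im[crop[1]:crop[3],crop[0]:crop[2]]
    if s!=1: im=cv2.resize(im,None,fx=s,fy=s,interpolation=cv2.INTER_CUBIC)
    cv2.imwrite('pics/'+n,im)
def ray(f,uv,pose=None):
    P=f['pose'] if pose is None else pose
    p=cv2.undistortPoints(np.array([[uv]],float),K(f),np.array(f['D'],float))[0,0]
    d=P[:3,:3]@np.array([p[0],-p[1],-1.]); return P[:3,3],d/np.linalg.norm(d)
def onz(f,uv,z,pose=None):
    o,d=ray(f,uv,pose); return o+d*(z-o[2])/d[2]
def tri(rs):
    A=np.zeros((3,3));b=np.zeros(3)
    for o,d in rs:
        M=np.eye(3)-np.outer(d,d);A+=M;b+=M@o
    x=np.linalg.solve(A,b); e=[np.linalg.norm((np.eye(3)-np.outer(d,d))@(x-o)) for o,d in rs]
    return x,e
def proj(f,X,pose=None):
    P=f['pose'] if pose is None else pose
    c=np.linalg.inv(P)@np.append(X,1); v=np.array([c[0],-c[1],-c[2]])
    return cv2.projectPoints(v[None,None],np.zeros(3),np.zeros(3),K(f),np.array(f['D'],float))[0].ravel()
def wpose(f,s):
    from scipy.spatial.transform import Rotation as R
    T=np.eye(4);T[:3,:3]=R.from_euler('xyz',s['tcp_rot']).as_matrix();T[:3,3]=s['eef_pos'];return T@f['hand_eye']
E
python3 - <<'E'
from h import *
s=r.sense();print(s)
for n in ['scene','top','wrist']:
    f=r.grab_frame(n);save(f,n+'0.png',s=1.5); print(n,f.get('pose',f.get('hand_eye')),f['fx'],f['D'])
for t in ['key_grip','key_tip','key_eye','rack','steady','slot','wheel_hub','band','peg_mid','stand','awl_grip','scraper_grip','glue_mid','wax_mid','mug_mid','offcut_mid','brush_mid','jar_mid']:
    for n in ['scene','top']:
        print(t,n,[(np.round(d['at'],1).tolist(),round(d['score'],2)) for d in r.spot_point(t,n)])
E
```

```text
pics
{'clock': 0.0, 'qpos': array([ 1.28258556e+00,  3.53659351e-01,  1.63412925e+00,  2.69187720e-05,
        1.15518768e+00, -2.41729652e-03]), 'qvel': array([-0.00072091, -0.00108262,  0.00167218, -0.00051443,  0.00040646,
       -0.00029951]), 'joint_efforts': array([-6.71200542e-04, -6.05254054e+01, -3.42082357e+01, -1.38717905e-04,
        9.29360715e-03,  3.81022190e-06]), 'eef_pos': array([176.0680204 , 599.19787153, 230.55676741]), 'tcp_rot': array([-3.14020908e+00, -2.79567110e-05,  2.85578828e+00]), 'contact_force': array([-0.12001023, -0.40531992, -0.15969427]), 'wrist_torque': array([-0.0174248 ,  0.0368186 , -0.07580708]), 'opening': 1.0017201874145687}
scene [[ 4.70971695e-01 -7.24895201e-01  5.02705291e-01  1.20343541e+03]
 [ 8.82038548e-01  3.95957253e-01 -2.55393528e-01 -2.94855502e+02]
 [-1.39162635e-02  5.63688567e-01  8.25870169e-01  1.21790720e+03]
 [ 0.00000000e+00  0.00000000e+00  0.00000000e+00  1.00000000e+00]] 489.3226807909265 [0.01920459 0.         0.         0.         0.        ]
top [[-5.25473769e-03  9.91049024e-01 -1.33394979e-01  3.87108421e+02]
 [-
[... 1831 characters left out ...]
[156.0, 246.3], 0.41), ([362.4, 235.0], 0.26)]
scraper_grip top [([335.7, 187.1], 0.48), ([336.8, 243.9], 0.48)]
glue_mid scene [([228.6, 302.2], 0.57)]
glue_mid top [([308.4, 131.7], 0.84), ([357.8, 188.7], 0.37)]
wax_mid scene [([360.9, 235.4], 0.6), ([158.9, 246.3], 0.19)]
wax_mid top [([199.9, 142.5], 0.67)]
mug_mid scene [([160.8, 320.2], 0.63), ([228.3, 232.1], 0.58), ([315.2, 130.4], 0.38)]
mug_mid top [([353.3, 143.5], 0.63), ([284.6, 191.7], 0.62)]
offcut_mid scene [([184.5, 194.6], 0.8)]
offcut_mid top [([301.5, 240.4], 0.65)]
brush_mid scene []
brush_mid top [([221.8, 240.1], 0.91), ([309.1, 130.3], 0.31)]
jar_mid scene [([137.5, 200.5], 0.76)]
jar_mid top [([337.4, 246.1], 0.82)]
```

View pics/scene0.png

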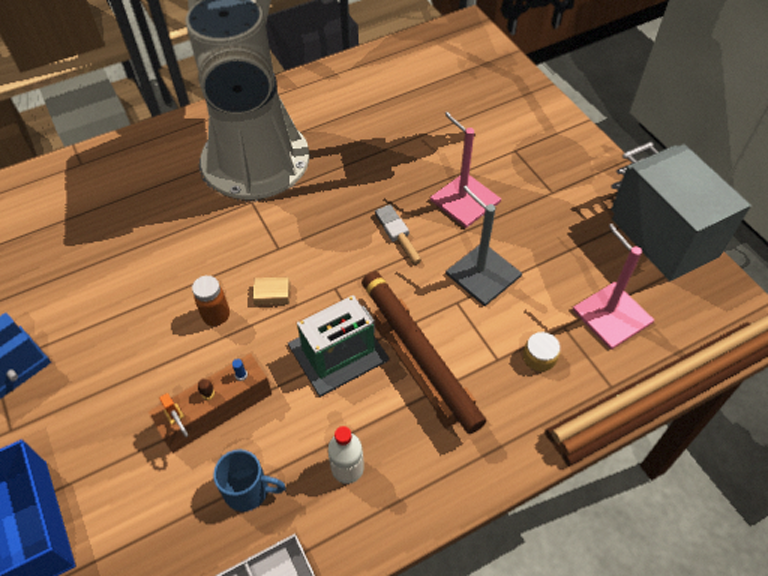

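View pics/top0.png

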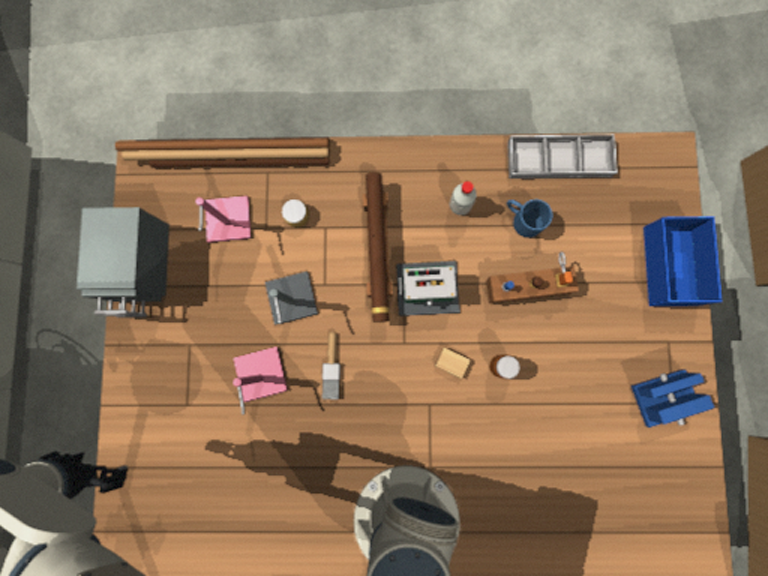

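View pics/wrist0.png

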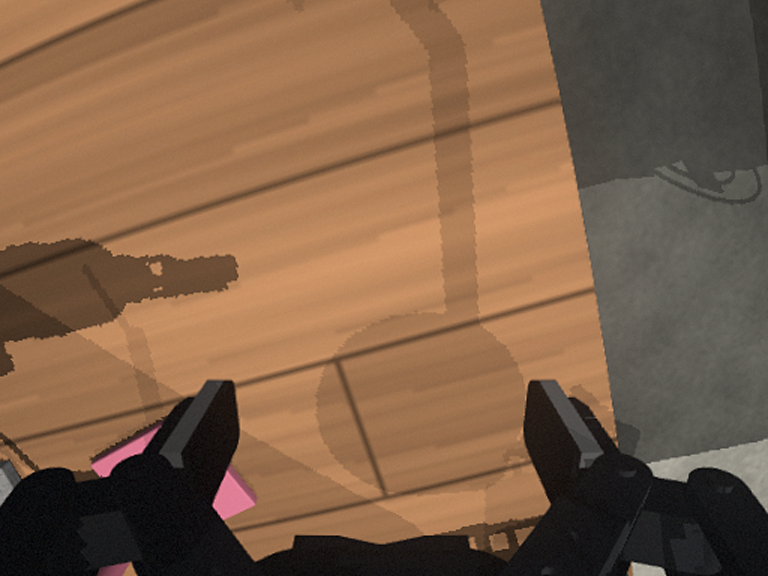

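The scene picture (768 px) shows the orange key at (172,408) in the rack, the steady at (338,335), and one grey stand at (485,255). There are two pink look-alike stands, at (465,165) and (615,285). The grey one has a grey post, so it is the one meant.

Run:
```python
from h import *
S=r.grab_frame('scene');T=r.grab_frame('top')
save(S,'s_rack.png',(90,225,210,305),6);save(T,'t_rack.png',(320,160,400,210),8)
save(S,'s_ste.png',(180,185,270,265),7);save(T,'t_ste.png',(240,160,320,220),8)
save(S,'s_std.png',(285,110,365,210),6);save(T,'t_std.png',(170,175,240,220),8)
def best(t,n,i=0):
    d=r.spot_point(t,n); return d[i]['at'] if d else None
for t in ['key_grip','rack','steady','slot','wheel_hub','band','awl_grip','scraper_grip','glue_mid','wax_mid','mug_mid','offcut_mid','jar_mid']:
    a,b=best(t,'scene'),best(t,'top')
    if a is not None and b is not None: print(t,*[np.round(v,1) for v in tri([ray(S,a),ray(T,b)])])
print('peg',tri([ray(S,(314.7,131.1)),ray(T,(186.2,205.3))]))
print('slot top',onz(T,(285.1,186.5),108),onz(S,(221.4,214.3),108))
print('band',onz(T,(277.7,183.1),108),onz(S,(236.5,220.2),108))
```

```text
key_grip [ 560.  -361.5   91.9] [5.4 5.4]
rack [ 549.  -303.8    1.8] [2.5 2.5]
slot [553.1 -55.6 113.6] [5.1 5.1]
wheel_hub [550.6 -53.4  70.4] [1.6 1.6]
awl_grip [ 548.2 -343.8   58.7] [34.3 34.3]
scraper_grip [ 552.  -241.8   99.3] [4.5 4.5]
glue_mid [ 758.1 -143.4   64.8] [1.3 1.3]
wax_mid [748.3 265.7  29.9] [3.7 3.7]
mug_mid [ 714.3 -307.8   40.3] [3.3 3.3]
offcut_mid [ 353.9 -110.4  -26.7] [4.7 4.7]
jar_mid [ 359.3 -232.5   42.6] [6.9 6.9]
peg (array([483.5397968 , 264.37725318, 203.80424469]), [np.float64(0.7750397015062495), np.float64(0.7750397015062732)])
slot top [554.47738069 -53.52481506 108.        ] [545.57141016 -58.56939291 108.        ]
band [566.52488396 -28.23229828 108.        ] [581.30139602 -31.46722246 108.        ]
```

```bash
cd pics; python3 -c "
import cv2
for n in ['s_rack','t_rack','s_ste','t_ste','s_std','t_std']: print(cv2.imread(n+'.png').shape)"
```

```text
(480, 720, 3)
(400, 640, 3)
(560, 630, 3)
(480, 640, 3)
(600, 480, 3)
(360, 560, 3)
```

View pics/s_rack.png

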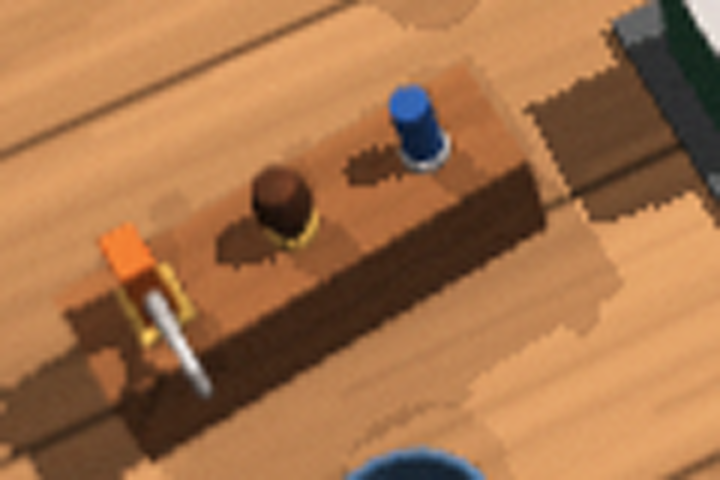

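View pics/t_rack.png

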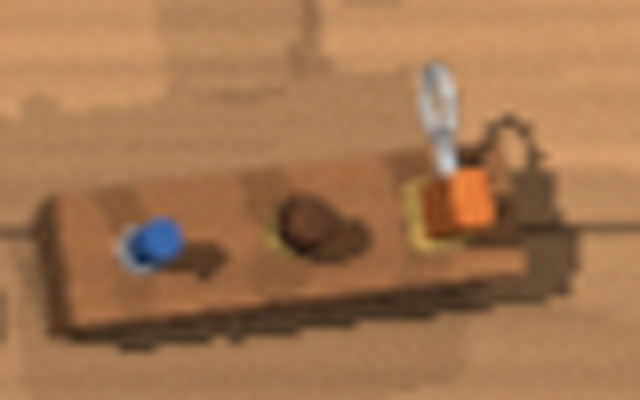

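View pics/s_ste.png

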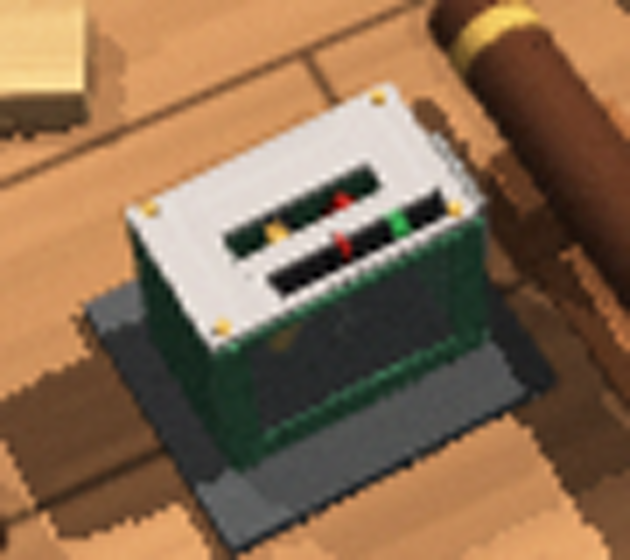

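View pics/t_ste.png

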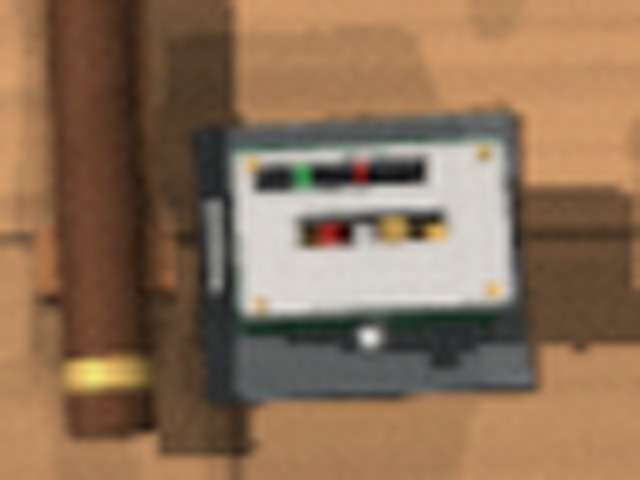

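View pics/s_std.png

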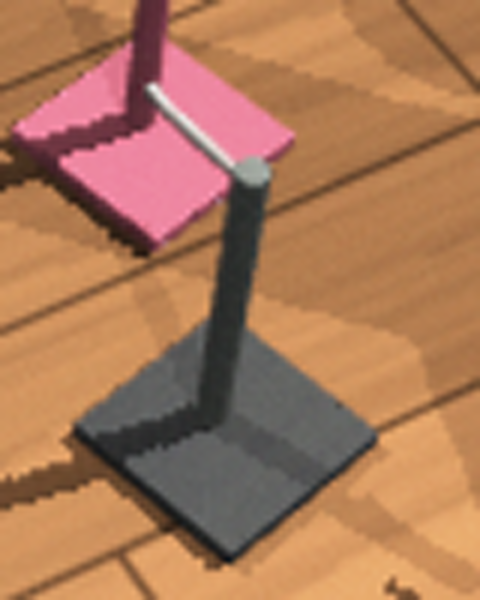

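View pics/t_std.png

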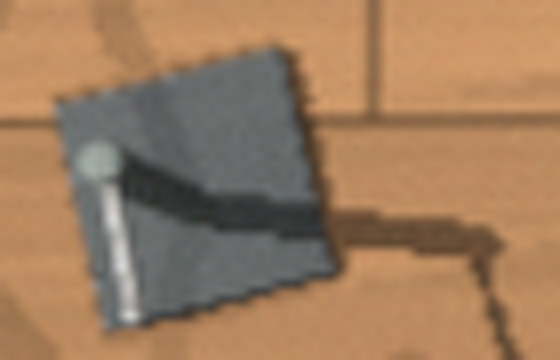

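The grey stand's peg points towards the robot, the key's eye points away from the robot, and the star angle is about 0.5. On the way to the rack I'll fly over the stand and the steady and take wrist pictures of both.

Request:
{"api": "drive_tool", "payload": {"moves": [[0,[-8,-6,-8],15],[0,[-34,-26,-10],66],[0,[-34,-26,-10],66],[0,[-34,-26,-10],66],[0,[-34,-26,-10],66],[0,[-34,-26,-10],66],[0,[-34,-26,-10],66],[0,[-34,-26,-10],66],[0,[-34,-26,-10],66],[0,[-34,-26,-10],66]]}}

```text
clock: 4.6
eef_pos: [428.3, 255.3, 331.0]
tcp_rot: [-3.141, -0.0, 1.705]
contact_force: [0.1, 1.0, 0.4]
opening: 0.999
```

```bash
cat > w.py <<'E'
import sys,pickle
from h import *
n=sys.argv[1]
s=r.sense();f=r.grab_frame('wrist');P=wpose(f,s)
pickle.dump((f,P,s),open(n+'.pkl','wb'));save(f,n+'.png',s=1.5)
print(s['clock'],s['eef_pos'],s['tcp_rot'],s['qpos'],s['opening'])
for t in sys.argv[2:]:
    for d in r.spot_point(t,'wrist'): print(t,np.round(d['at'],1),round(d['score'],2))
E
python3 w.py w1 peg_mid stand
```

```text
4.6 [428.34331985 255.26283797 330.97293523] [-3.14088994e+00 -1.96561876e-04  1.70518091e+00] [5.34101222e-01 6.62592017e-02 1.77226947e+00 4.71252881e-04
 1.30363484e+00 3.99592035e-01] 0.999010385468114
peg_mid [322.  167.6] 0.91
peg_mid [105.4  51.9] 0.57
stand [482.8  38.1] 0.92
stand [191.   57.5] 0.77
stand [321.8 132.1] 0.65
stand [326.5 365.9] 0.21
```

View pics/w1.png

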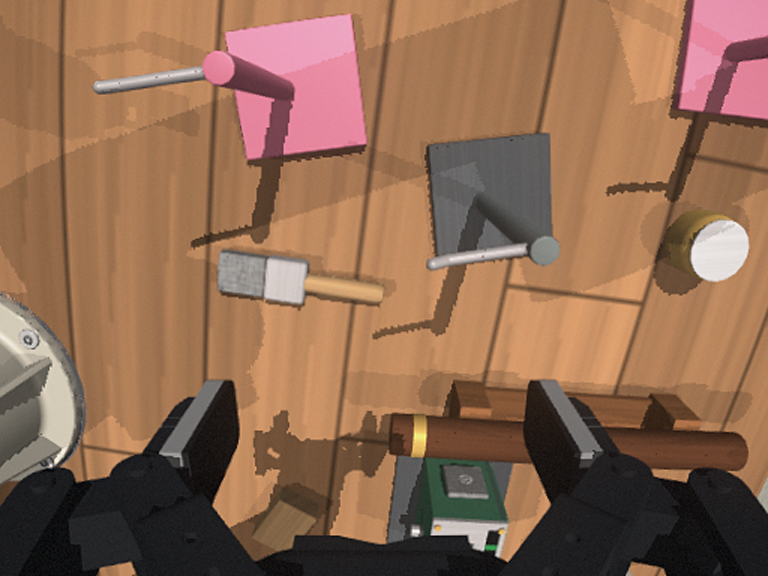

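The wrist view (768 px) shows the grey stand: post top at (543,249), peg tip at (432,264). One pink stand is at (220,68), the other at the top right edge. Next I'll work out the peg's position and heading from this.

Run:
```python
from h import *
import pickle
f,P,s=pickle.load(open('w1.pkl','rb'))
save(f,'w1c.png',(270,80,390,190),6)
g=lambda u,v,z:onz(f,(u/1.5,v/1.5),z,P)
print('posttop',g(543,249,201),'tip',g(432,264,203),'mid',onz(f,(322,167.6),195,P))
print('plate corners',[g(*c,12)[:2] for c in [(428,145),(549,134),(553,252),(437,262)]])
print('pink post',g(220,68,201),'pinktip',g(98,88,203), 'brush', g(300,280,8))
```

```text
posttop [515.89636056 279.83403359 201.        ] tip [455.20339821 263.35757851 203.        ] mid [483.97773242 272.51774066 195.        ]
plate corners [array([460.91104319, 321.21329288]), array([566.53863912, 346.36401899]), array([594.5944363 , 240.69239563]), array([486.40742666, 216.01459791])]
pink post [331.82878379 351.39911841 201.        ] pinktip [267.55068132 335.22040725 203.        ] brush [358.74629988 179.65982281   8.        ]
```

View pics/w1c.png

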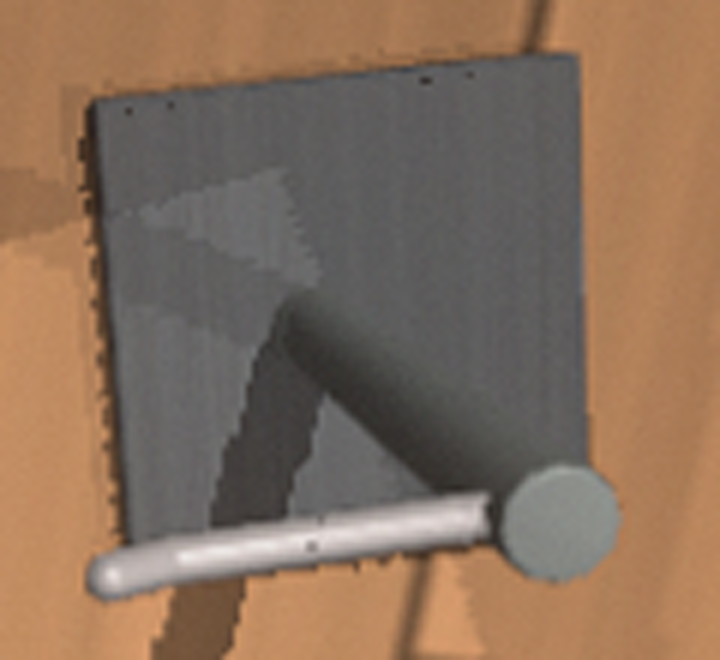

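Request:
{"api": "drive_tool", "payload": {"moves": [[0,[-35,7.8,3],0],[0,[-35,7.8,3],0],[0,[-35,7.8,3],0],[0,[-35,7.8,3],0],[0,[-35,7.8,3],0],[0,[-35,7.8,3],0],[0,[-35,7.8,3],0],[0,[-35,7.8,3],0]]}}

```text
clock: 5.75
eef_pos: [552.6, -80.1, 300.7]
tcp_rot: [-3.14, -0.001, 1.706]
contact_force: [-0.2, 1.1, -0.5]
opening: 0.998
```

```bash
python3 w.py w2 slot band steady wheel_hub
python3 - <<'E'
from h import *
import pickle
f,P,s=pickle.load(open('w2.pkl','rb'))
a=proj(f,(552,-54,108),P);print(a)
x,y=int(a[0]),int(a[1]);x0=max(0,x-65);y0=max(0,y-50);print(x0,y0);save(f,'w2c.png',(x0,y0,x0+130,y0+100),6)
E
```

```text
5.75 [552.55714535 -80.09733244 300.70247009] [-3.14039947e+00 -6.48255615e-04  1.70620168e+00] [-1.46819619e-01  1.89186418e-01  1.69616222e+00  3.05162358e-04
  1.25757055e+00 -2.82319576e-01] 0.9975162388745085
slot [254.9 141.3] 0.86
slot [227.9 330.1] 0.35
band [278.4 115.8] 0.86
band [252.8 130.4] 0.29
steady [253.4 125.3] 0.84
steady [340.3 320.8] 0.47
wheel_hub [253.4 133.7] 0.81
[257.68924798 137.97002275]
192 87
```

View pics/w2.png

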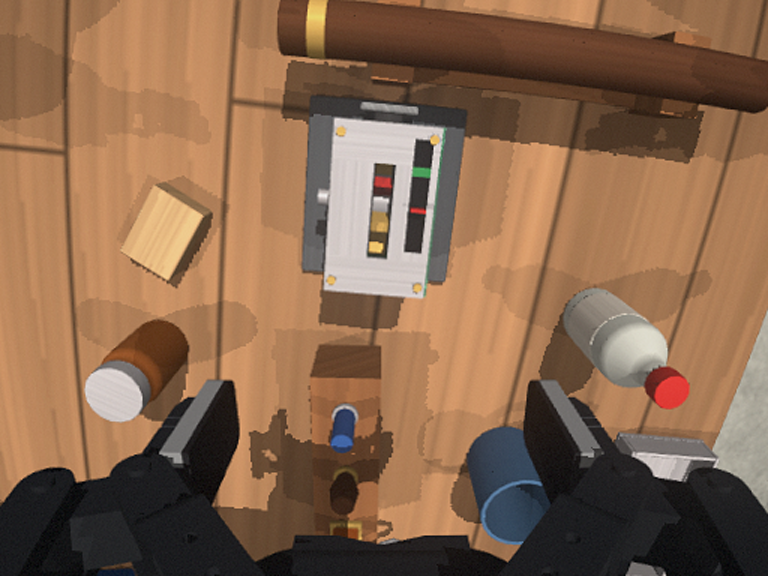

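View pics/w2c.png

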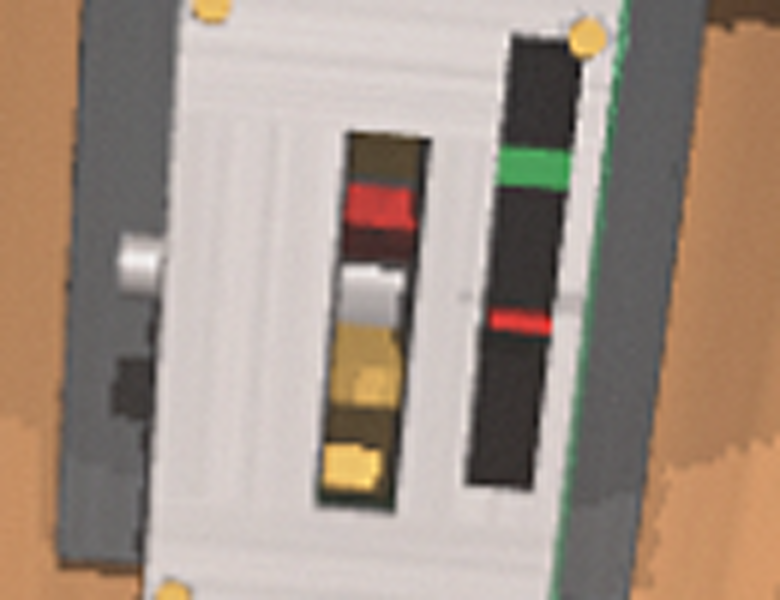

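The enlarged crop shows the slot's corners at (347,132), (431,139), (317,503) and (395,511), the red tooth at (380,205), the pointer at (520,321) and the band at (535,167).

Run:
```python
from h import *
import pickle
f,P,s=pickle.load(open('w2.pkl','rb'))
g=lambda u,v,z=108:onz(f,(u/6+192,v/6+87),z,P)[:2]
tl,tr,bl,br=g(347,132),g(431,139),g(317,503),g(395,511)
c=(tl+tr+bl+br)/4; print('corners',tl,tr,bl,br,'c',c)
d=(tl+tr-bl-br)/2;L=np.linalg.norm(d);yaw=np.arctan2(-d[0],d[1]);print(L,'slot yaw',yaw)
sx=np.array([np.cos(yaw),np.sin(yaw)]);sy=np.array([-sx[1],sx[0]])
def loc(p): return (p-c)@sx,(p-c)@sy
print('width',np.linalg.norm(tl-tr))
b=loc(g(535,167,108));p=loc(g(520,321,108)) ;p2=loc(g(520,321,115));print('band',b,'ptr',p,p2,'theta',3.2-(b[1]-p[1])/9,3.2-(b[1]-p2[1])/9)
print('ptr top edge z117',loc(g(520,331,117)))
print('screws',loc(g(211,5)),loc(g(587,38)),loc(g(172,597)))
print('red',loc(g(380,186,98)),loc(g(380,225,98)))
```

```text
corners [540.52325742 -26.84847509] [554.21106448 -26.13011826] [543.55057919 -89.32188637] [556.97467326 -88.93838545] c [548.81489359 -57.80971629]
62.70772248628334 slot yaw 0.04619040559021578
width 13.706644327306389
band (np.float64(24.206142580964983), np.float64(28.441109957684862)) ptr (np.float64(24.493130025757196), np.float64(2.9956375140840708)) (np.float64(23.881882064687506), np.float64(4.117703824577559)) theta 0.37272528404435645 0.49739931854363295
ptr top edge z117 (np.float64(23.884347121559067), np.float64(2.810990697504401))
screws (np.float64(-30.25154233703191), np.float64(49.46095578602686)) (np.float64(30.31499669396493), np.float64(49.65265192152931)) (np.float64(-30.492751014700453), np.float64(-50.246509692027814))
red (np.float64(-0.6161070478854056), np.float64(22.103766503815184)) (np.float64(-0.034512373721017085), np.float64(15.581411193979198))
```

Request:
{"api": "drive_tool", "payload": {"moves": [[0,[-28,1.5,0],89],[0,[-28,1.5,0],89],[0,[-28,1.5,0],89],[0,[-28,1.5,0],89],[0,[-28,1.5,0],89],[0,[-28,1.5,0],89],[0,[-28,1.5,0],89],[0,[-28,1.5,0],89],[0,[-28,1.5,0],89],[0,[-28,1.5,0],89]]}}

```text
clock: 7.25
eef_pos: [605.9, -354.5, 301.4]
tcp_rot: [3.142, 0.0, 0.155]
contact_force: [0.6, 0.1, 0.9]
opening: 1.002
```

```bash
python3 w.py w3 key_grip key_eye rack awl_grip
```

```text
7.25 [ 605.93735506 -354.54224039  301.39746138] [3.14153143e+00 6.00222504e-05 1.55482398e-01] [-5.31496710e-01  4.23451345e-01  1.37345199e+00 -8.76317370e-05
  1.34469690e+00  8.83836863e-01] 1.0016881435099638
key_grip [260.  210.2] 0.67
key_eye [266.1 165.3] 0.86
rack [215.4 178.4] 0.61
awl_grip [203.3 199.6] 0.9
```

View pics/w3.png

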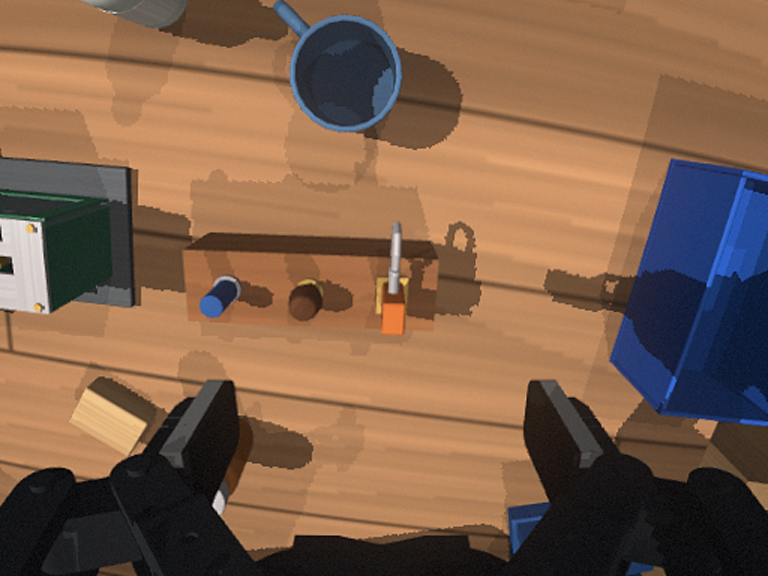

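Run:
```python
from h import *
import pickle
f,P,s=pickle.load(open('w3.pkl','rb'))
save(f,'w3c.png',(190,135,310,235),6)
print(onz(f,(260,210.2),95,P),onz(f,(266.1,165.3),95,P))
```

```text
[ 550.10325334 -369.88998626   95.        ] [ 601.63272424 -368.16470143   95.        ]
```

View pics/w3c.png

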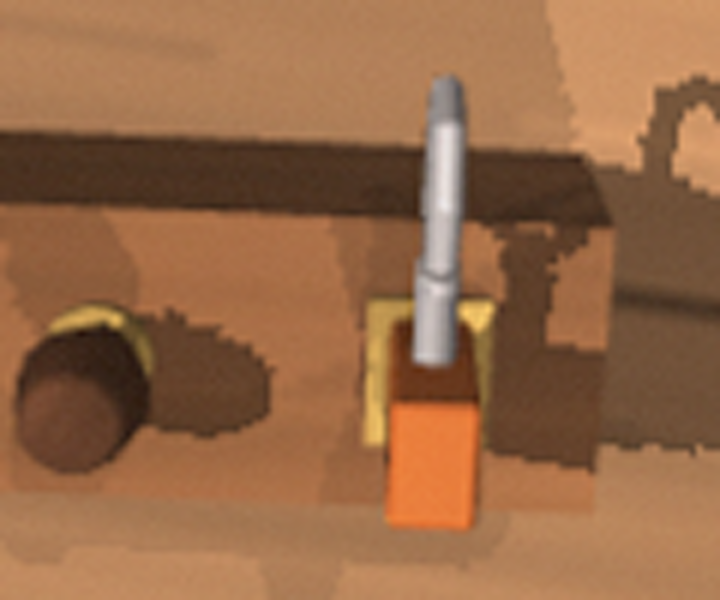

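There is only one orange-handled key. In the crop its handle top is at (432,465) and the ring points away from the robot. The awl is at (75,410).

Run:
```python
from h import *
import pickle
f,P,s=pickle.load(open('w3.pkl','rb'))
g=lambda u,v,z:onz(f,(u/6+190,v/6+135),z,P)[:2]
t=[g(*c,120) for c in [(389,403),(478,403),(475,527),(386,524)]]
print('handle',np.mean(t,0),t)
fl=[g(*c,70) for c in [(367,298),(495,298),(490,447),(362,445)]];print('flange',np.mean(fl,0),fl)
d=(t[0]+t[1]-t[2]-t[3]);print('yaw',np.arctan2(d[1],d[0]))
d=(fl[0]+fl[1]-fl[2]-fl[3]);print('yaw',np.arctan2(d[1],d[0]))
e=g(447,85,98);print('eye far',e)
R=[g(*c,66) for c in [(610,228),(598,512)]];print('rack right end',R)
d=R[0]-R[1];print(np.arctan2(d[1],d[0]))
d=g(0,205,66)-g(610,228,66);print(d,np.arctan2(-d[0],d[1]))
print('awl',g(75,420,115))
```

```text
handle [ 557.50158605 -370.3514067 ] [array([ 567.57303596, -361.28274887]), array([ 569.89743005, -376.27395042]), array([ 547.1723374 , -379.62486446]), array([ 545.3635408 , -364.22406303])]
flange [ 557.00074886 -370.90242765] [array([ 570.30903373, -356.69367121]), array([ 574.10907028, -381.15902907]), array([ 543.52526769, -385.44615862]), array([ 540.05962374, -360.31085168])]
yaw 0.13912619132245366
yaw 0.12921021951055206
eye far [ 619.09347175 -363.4722725 ]
rack right end [array([ 590.32447734, -401.18237172]), array([ 531.44039401, -409.97760783])]
0.14826911215732463
[-13.50185801 117.30095285] 0.1146000814873448
awl [ 554.26347515 -308.09742566]
```

Request:
{"api": "drive_tool", "payload": {"moves": [[0.5,[-5,0.8,3],1],[0.5,[-5,0.8,8],1],[0.5,[-5,0.8,12],1],[0.5,[-5,0.8,14],1],[0.5,[-5,0.8,14],1],[0.5,[-5,0.8,14],1]]}}

```text
clock: 8.25
eef_pos: [558.6, -371.2, 163.0]
tcp_rot: [3.14, -0.002, 0.138]
contact_force: [0.1, -0.3, 0.5]
opening: 0.504
```

```bash
python3 w.py w4 key_grip; python3 -c "
from h import *
print(r.sense())"
```

```text
8.25 [ 558.63959988 -371.23834812  163.01701009] [ 3.13989709e+00 -1.65751013e-03  1.37970580e-01] [-5.88680314e-01  4.86671614e-01  1.58932417e+00 -1.90026189e-04
  1.06323157e+00  8.44239003e-01] 0.5043943135171474
key_grip [251.2 210.7] 0.89
{'clock': 8.35, 'qpos': array([-5.88689448e-01,  4.86197044e-01,  1.58959142e+00, -1.81619409e-04,
        1.06292652e+00,  8.44309202e-01]), 'qvel': array([-0.00023513, -0.00150471,  0.0056181 , -0.00230661, -0.00321058,
        0.00030582]), 'joint_efforts': array([-1.02360640e-02, -6.71695375e+01, -3.20625687e+01, -1.18015985e-03,
        3.69540168e-03, -1.48895386e-03]), 'eef_pos': array([ 558.63549946, -371.23993845,  163.22731681]), 'tcp_rot': array([ 3.13956235e+00, -2.04550496e-03,  1.37887849e-01]), 'contact_force': array([ 0.59862702, -0.69379844,  0.31098815]), 'wrist_torque': array([ 0.03513247, -0.02916761, -0.02213183]), 'opening': 0.4982218453577218}
```

View pics/w4.png

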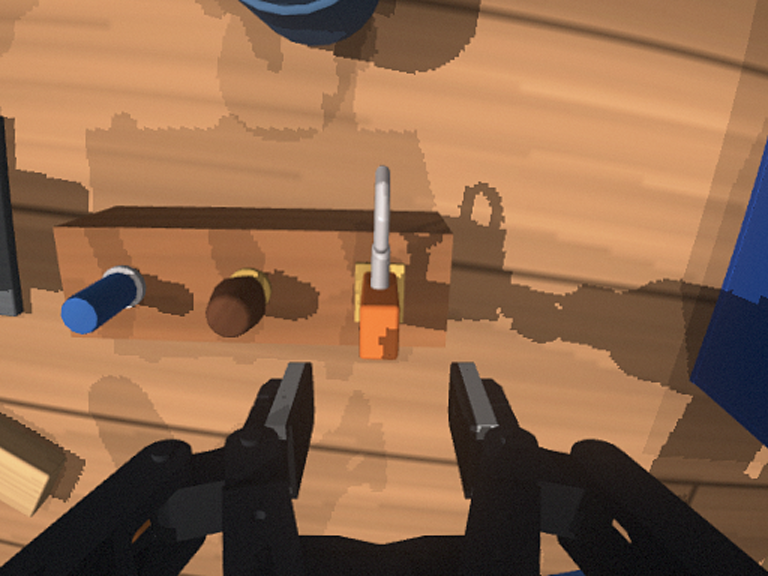

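The handle at (380,330) is centred between the fingers, and the awl at (237,305) is clear of them. I'll go down and grip.

Request:
{"api": "drive_tool", "payload": {"grip_force": 60, "moves": [[0.5,[-0.1,0,3],0],[0.5,[-0.1,0,6],0],[0.5,[-0.1,0,8.2],0],[0.5,[-0.1,0,8.3],0],[0.5,[-0.1,0,8.3],0],[1,[-0.1,0,8.3],0],[1,[-0.1,0,8.3],0],[1,[-0.1,0,8.3],0],[1,[-0.1,0,8.3],0],[1,[-0.1,0,8.3],0]]}}

```text
clock: 9.6
eef_pos: [558.5, -372.0, 81.5]
tcp_rot: [3.138, -0.003, 0.138]
contact_force: [-1.3, 0.1, 7.0]
opening: 0.181
```

```bash
python3 w.py w5 key_grip; python3 -c "
from h import *
print(r.sense()['contact_force'])"
```

```text
9.6 [ 558.47565164 -372.00257381   81.54234319] [ 3.13830154 -0.00343369  0.13788576] [-5.89759195e-01  5.79012964e-01  1.64052327e+00 -2.18946841e-04
  9.17303392e-01  8.43289722e-01] 0.18146578156081378
key_grip [255.5 278.7] 0.77
[-0.14689613  1.05511998  6.11402708]
```

View pics/w5.png

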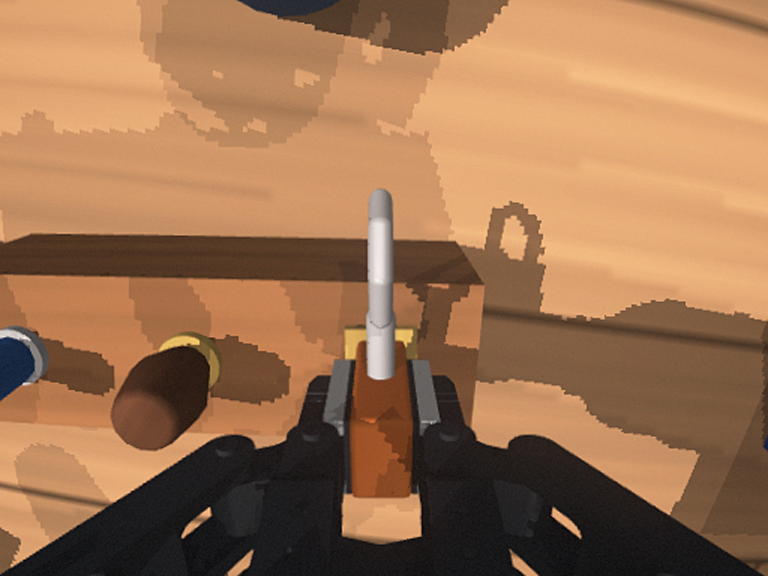

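The key is gripped. The tip should be 75.5 mm below the TCP and the eye 13.5 mm above it. Lifting now.

Request:
{"api": "drive_tool", "payload": {"moves": [[1,[0,0,-1],0],[1,[0,0,-3],0],[1,[0,0,-6],0],[1,[0,0,-10],0],[1,[0,0,-14],0],[1,[0,0,-15],0],[1,[0,0,-15],0]]}}

```text
clock: 10.58
eef_pos: [558.0, -371.7, 232.3]
tcp_rot: [3.137, -0.004, 0.138]
contact_force: [0.2, -0.4, -1.4]
opening: 0.178
```

```bash
python3 w.py w6 key_grip key_eye key_tip; python3 -c "
from h import *
f=r.grab_frame('scene');save(f,'s6.png',(90,150,346,342),3)"
```

```text
10.575 [ 557.95714059 -371.65825626  232.29266421] [ 3.13744933 -0.00441616  0.13782872] [-5.89771088e-01  4.19036277e-01  1.53242231e+00 -1.69576629e-04
  1.18408058e+00  8.43269149e-01] 0.17808186106492876
key_grip [248.9 279. ] 0.76
key_eye [255.5 176.6] 0.59
```

View pics/w6.png

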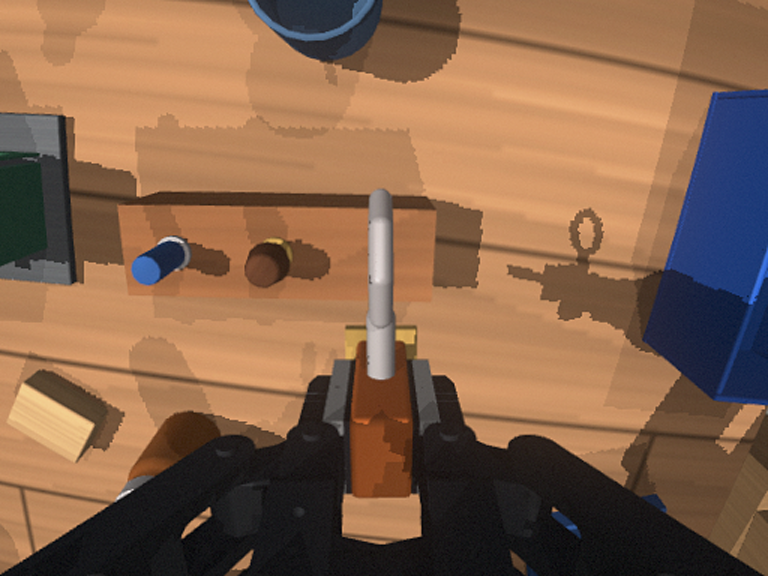

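View pics/s6.png

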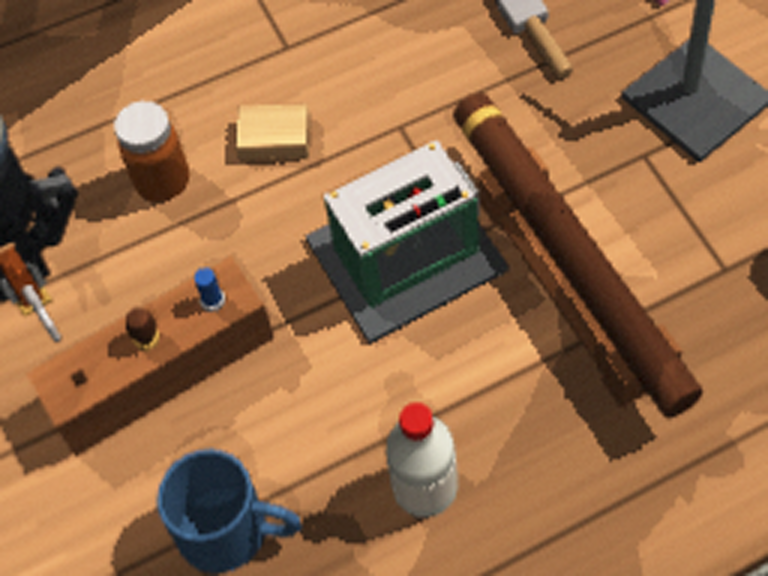

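Request:
{"api": "drive_tool", "payload": {"moves": [[1,[3.2,-4,0],-10],[1,[3.2,-10,0],-20],[1,[3.2,-15,0],-31],[1,[3.2,-20,0],-42],[1,[3.2,-25,0],-53],[1,[3.2,-29,0],-64],[1,[3.2,-29,0],-75],[1,[3.2,-29,1],-84.7],[1,[3.2,-29,2],-84.7],[1,[3.2,-29,2],-84.7]]}}

```text
clock: 12.08
eef_pos: [548.3, -79.5, 208.1]
tcp_rot: [-3.141, 0.001, 1.612]
contact_force: [0.8, 0.3, -2.3]
opening: 0.178
```

```bash
python3 w.py w7 slot band; python3 -c "
from h import *
f=r.grab_frame('scene');save(f,'s7.png',(170,160,290,260),6)"
```

```text
12.075 [548.28278194 -79.51397192 208.11169763] [-3.14070776e+00  9.02463100e-04  1.61189719e+00] [-1.46076734e-01  2.68008171e-01  1.80943108e+00 -1.20194870e-03
  1.06485522e+00 -1.86594328e-01] 0.177913855260894
slot [258.2 164.4] 0.56
band [288.8 123.5] 0.77
```

View pics/w7.png

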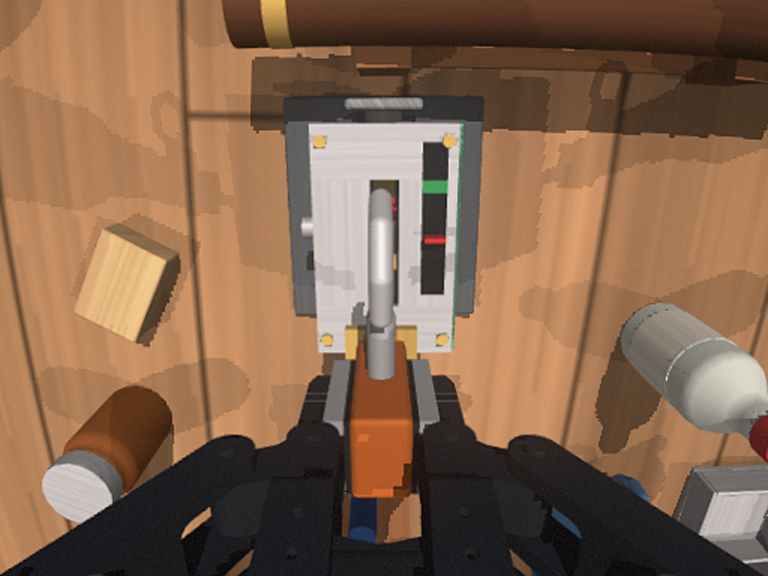

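View pics/s7.png

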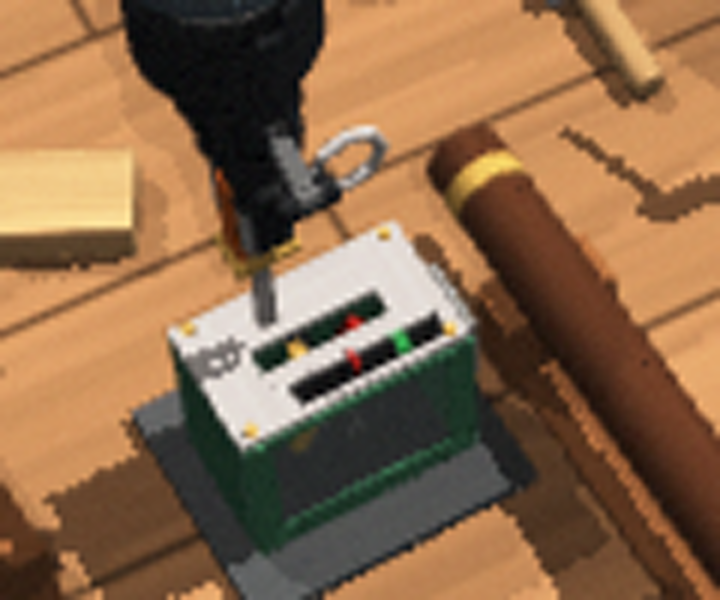

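Run:
```python
from h import *
import pickle
f,P,s=pickle.load(open('w7.pkl','rb'))
g=lambda u,v,z=109:onz(f,(u/1.5,v/1.5),z,P)[:2]
q=[g(320,142),g(449,142),g(442,340),g(327,340)]
c=np.mean(q,0);d=q[0]+q[1]-q[2]-q[3];e=q[1]+q[2]-q[0]-q[3]
print(c,np.linalg.norm(d)/2,np.linalg.norm(e)/2,np.arctan2(-d[0],d[1]),np.arctan2(e[1],e[0]),q)
save(f,'w7c.png',(190,70,320,240),4)
```

```text
[548.50444838 -58.33837753] 99.99568483547738 59.980152207516426 0.04180493590294635 0.039948664261272734 [array([516.49427169,  -9.58357216]), array([576.33552939,  -7.1848642 ]), array([ 580.6056649 , -107.09640117]), array([ 520.58232753, -109.48867258])]
```

View pics/w7c.png

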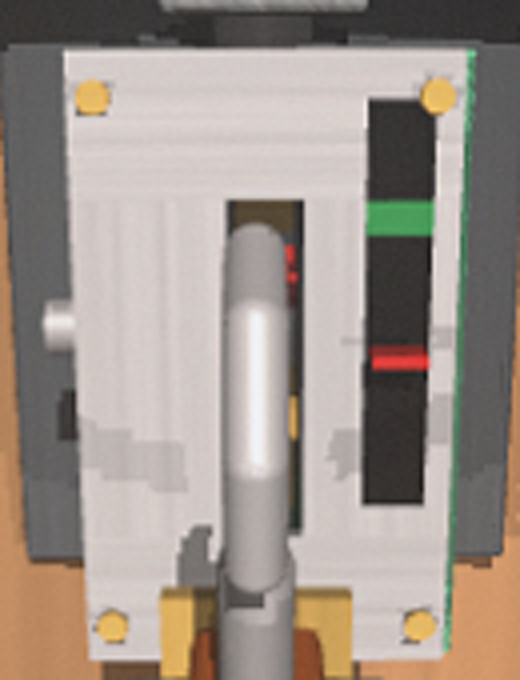

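Request:
{"api": "drive_tool", "payload": {"moves": [[1,[-0.12,0.13,1],0],[1,[-0.12,0.13,1.8],0],[1,[-0.12,0.13,2.4],0],[1,[-0.12,0.13,2.6],0],[1,[-0.12,0.13,2.7],0],[1,[-0.12,0.13,2.7],0]]}}

```text
clock: 13.02
eef_pos: [550.8, -80.9, 182.8]
tcp_rot: [3.139, 0.001, 1.614]
contact_force: [1.1, 0.5, -1.9]
opening: 0.178
```

```bash
cat > st.py <<'E'
from h import *
import sys
s=r.sense();p=np.array(s['eef_pos']);c=np.array([548.55,-58.2]);y=.042
sx=np.array([np.cos(y),np.sin(y)]);sy=np.array([-sx[1],sx[0]])
d=p[:2]-c;R=cv2.Rodrigues(np.zeros(3))[0]
from scipy.spatial.transform import Rotation as Ro
M=Ro.from_euler('xyz',s['tcp_rot']).as_matrix();t=p+M@np.array([-1,0,75.5]);e=t[:2]-c
print(round(s['clock'],2),'tcp',p.round(1),'yaw',round(s['tcp_rot'][2],4),'tip slot xy',round(e@sx,2),round(e@sy,2),'z',round(t[2],1),'F',np.round(s['contact_force'],1))
n=sys.argv[1]
f=r.grab_frame('wrist');save(f,n+'w.png',(190,40,320,240),3)
g=r.grab_frame('scene');save(g,n+'s.png',(180,180,270,250),6)
a=cv2.imread('pics/'+n+'w.png');b=cv2.imread('pics/'+n+'s.png');h=max(a.shape[0],b.shape[0])
pad=lambda i:cv2.copyMakeBorder(i,0,h-i.shape[0],0,0,0)
o=cv2.resize(np.hstack([pad(a),pad(b)]),None,fx=.83,fy=.83);cv2.imwrite('pics/'+n+'.png',o)
import os;os.remove('pics/'+n+'w.png');os.remove('pics/'+n+'s.png')
E
python3 st.py a1
```

```text
13.03 tcp [550.8 -80.9 182.8] yaw 1.6143 tip slot xy 1.5 -23.87 z 107.3 F [ 1.1  0.5 -1.9]
```

View pics/a1.png

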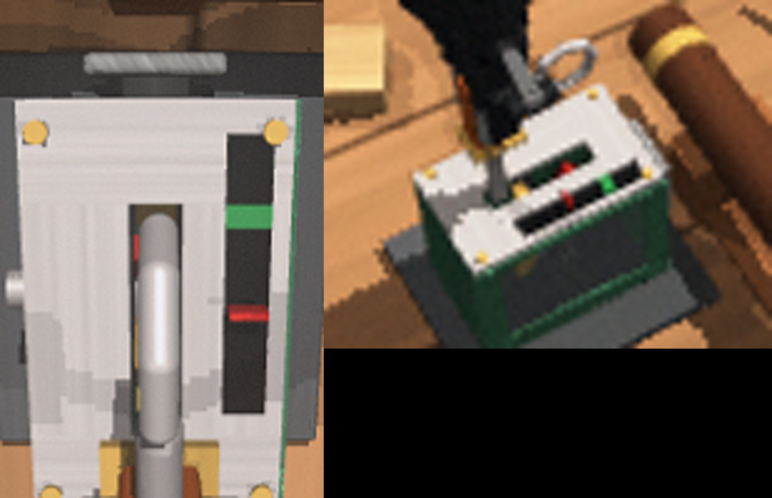

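The blade is at the lower end of the slot, between the teeth. The pointer is at (248,313) and the band at (250,216) in the left half. I'll go down into the gap.

Request:
{"api": "drive_tool", "payload": {"moves": [[1,[0,-0.12,0.4],0],[1,[0,-0.12,0.9],0],[1,[0,-0.12,1.4],0],[1,[0,-0.12,1.6],0],[1,[0,-0.12,1.6],0]]}}

```text
clock: 13.75
eef_pos: [549.6, -81.0, 166.7]
tcp_rot: [3.14, 0.001, 1.614]
contact_force: [0.3, 0.2, -2.0]
opening: 0.182
```

```bash
python3 st.py a2
```

```text
13.75 tcp [549.6 -81.  166.7] yaw 1.6143 tip slot xy 0.24 -23.9 z 91.2 F [ 0.3  0.2 -2. ]
```

View pics/a2.png

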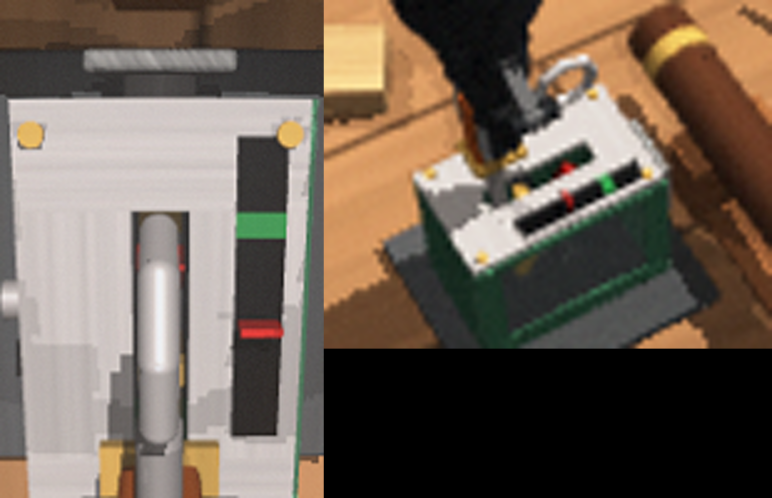

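Request:
{"api": "drive_tool", "payload": {"moves": [[1,[0.5,0,0],0],[1,[1,0,0],0],[1,[1.5,0,0],0],[1,[2,0,0],0],[1,[2.5,0,0],0],[1,[3,0,0],0],[1,[3.05,0,0],0],[1,[3.05,0,0],0]]}}

```text
clock: 14.85
eef_pos: [548.3, -50.3, 166.9]
tcp_rot: [3.139, 0.001, 1.614]
contact_force: [-0.1, -1.3, -1.0]
opening: 0.176
```

```bash
python3 st.py a3
```

```text
14.85 tcp [548.3 -50.3 166.9] yaw 1.6143 tip slot xy 0.28 6.86 z 91.4 F [-0.1 -1.3 -1. ]
```

View pics/a3.png

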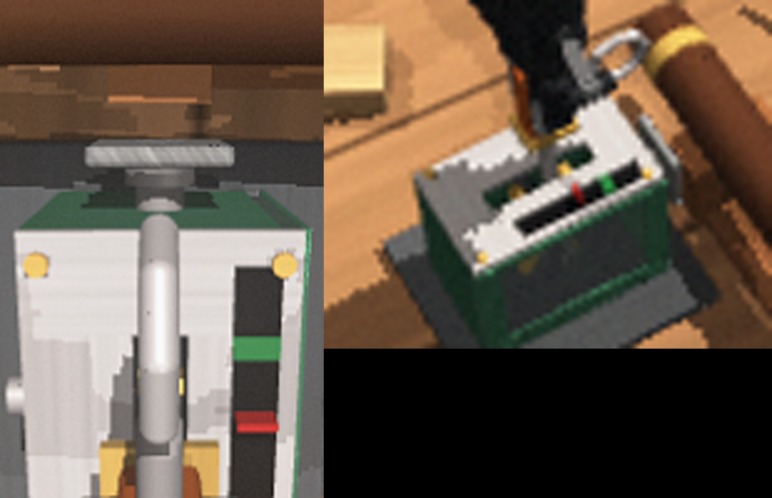

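One tooth has moved: the pointer is at (256,425) and the band at (256,348), so they are closer. I'll go up, back and down for the next tooth.

Request:
{"api": "drive_tool", "payload": {"moves": [[1,[0,0,-0.8],0],[1,[0,0,-1.6],0],[1,[0,0,-1.7],0],[1,[-1,0,-1.7],0],[1,[-2,0,-1.7],0],[1,[-3,0,-1.7],0],[1,[-3.05,0,-1.7],0],[1,[-3.05,0,-1.5],0],[1,[-3.05,0,-1],0],[1,[-3.05,0,-0.4],0],[1,[-3.05,0,0],0],[1,[-3.05,0,0],0]]}}

```text
clock: 16.45
eef_pos: [549.4, -80.7, 166.4]
tcp_rot: [3.14, 0.001, 1.614]
contact_force: [-0.1, -0.3, -1.7]
opening: 0.177
```

```bash
python3 st.py a4
```

```text
16.45 tcp [549.4 -80.7 166.4] yaw 1.6142 tip slot xy -0.05 -23.61 z 90.9 F [-0.1 -0.3 -1.7]
```

View pics/a4.png

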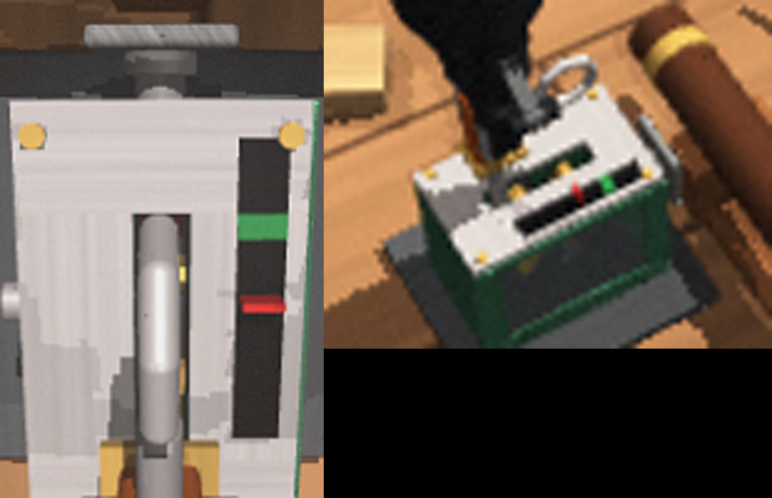

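Request:
{"api": "drive_tool", "payload": {"moves": [[1,[0.5,0,0],0],[1,[1,0,0],0],[1,[1.5,0,0],0],[1,[2,0,0],0],[1,[2.5,0,0],0],[1,[3,0,0],0],[1,[3.1,0,0],0],[1,[3.1,0,0],0]]}}

```text
clock: 17.55
eef_pos: [548.2, -49.6, 166.7]
tcp_rot: [3.14, 0.001, 1.614]
contact_force: [0.1, -2.0, -2.1]
opening: 0.181
```

Request:
{"api": "drive_tool", "payload": {"moves": [[1,[0,0,-0.8],0],[1,[0,0,-1.6],0],[1,[0,0,-1.7],0],[1,[-1,0,-1.7],0],[1,[-2,0,-1.7],0],[1,[-3,0,-1.7],0],[1,[-3.05,0,-1.7],0],[1,[-3.05,0,-1.5],0],[1,[-3.05,0,-1],0],[1,[-3.05,0,-0.4],0],[1,[-3.05,0,0],0],[1,[-3.05,0,0],0]]}}

```text
clock: 19.05
eef_pos: [549.2, -79.9, 166.2]
tcp_rot: [3.141, 0.001, 1.614]
contact_force: [-0.0, -0.7, -2.1]
opening: 0.18
```

```bash
python3 st.py a5
```

```text
19.05 tcp [549.2 -79.9 166.2] yaw 1.6144 tip slot xy -0.22 -22.8 z 90.7 F [-0.  -0.7 -2.1]
```

View pics/a5.png

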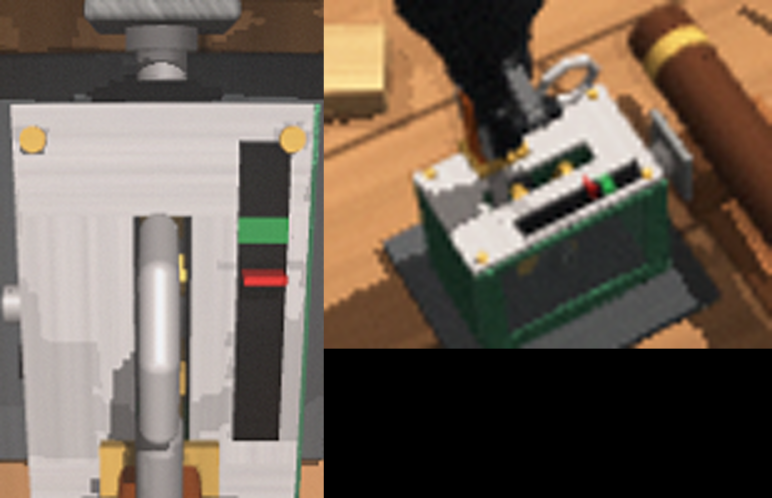

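Request:
{"api": "drive_tool", "payload": {"moves": [[1,[0.5,0,0],0],[1,[1,0,0],0],[1,[1.5,0,0],0],[1,[2,0,0],0],[1,[2.5,0,0],0],[1,[3,0,0],0],[1,[3.05,0,0],0],[1,[3.05,0,0],0]]}}

```text
clock: 20.15
eef_pos: [548.0, -49.3, 166.6]
tcp_rot: [3.14, 0.0, 1.614]
contact_force: [-0.0, -0.9, -0.7]
opening: 0.177
```

Request:
{"api": "drive_tool", "payload": {"moves": [[1,[0,0,-0.8],0],[1,[0,0,-1.6],0],[1,[0,0,-1.7],0],[1,[-1,0,-1.7],0],[1,[-2,0,-1.7],0],[1,[-3,0,-1.7],0],[1,[-3.05,0,-1.7],0],[1,[-3.05,0,-1.5],0],[1,[-3.05,0,-1],0],[1,[-3.05,0,-0.4],0],[1,[-3.05,0,0],0],[1,[-3.05,0,0],0]]}}

```text
clock: 21.65
eef_pos: [549.1, -79.6, 166.1]
tcp_rot: [3.141, 0.0, 1.615]
contact_force: [0.5, 0.9, -1.0]
opening: 0.176
```

```bash
python3 st.py a6
```

```text
21.65 tcp [549.1 -79.6 166.1] yaw 1.6145 tip slot xy -0.35 -22.44 z 90.6 F [ 0.5  0.9 -1. ]
```

View pics/a6.png

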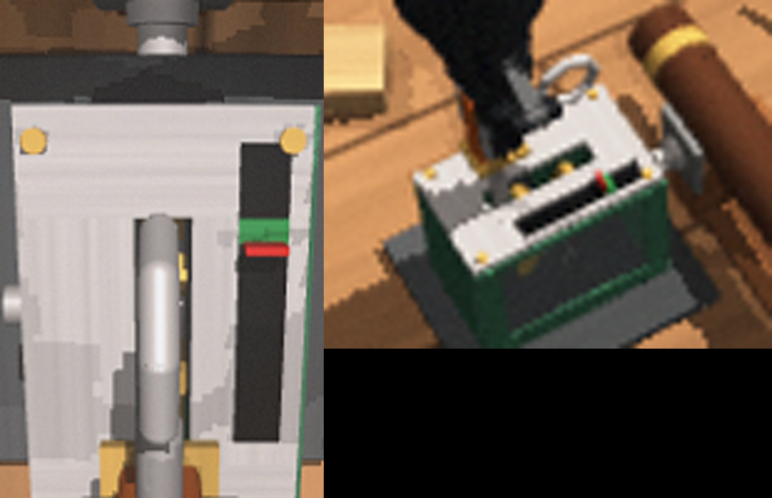

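```bash
cat > th.py <<'E'
from h import *
import sys
s=r.sense();f=r.grab_frame('wrist');P=wpose(f,s)
c=np.array([548.55,-58.2,108]);y=.042;sx=np.array([np.cos(y),np.sin(y),0]);sy=np.array([-sx[1],sx[0],0])
im=f['color'].copy()
# predicted pointer box for theta values, coloured rows
a=proj(f,c+24*sx+28*sy,P)
x0,y0=int(a[0])-25,int(a[1])-30
S=10;o=cv2.resize(im[y0:y0+60,x0:x0+50],None,fx=S,fy=S,interpolation=cv2.INTER_NEAREST)[:,:,::-1].copy()
cv2.imwrite('pics/'+sys.argv[1]+'.png',o)
t=lambda p:tuple(np.round((p-np.array([x0,y0])+.5)*S,0).astype(int).tolist())
B=28.4
for th in (0,): pass
print('band edges rows',[t(proj(f,c+24*sx+(B+d)*sy,P)) for d in(-3,3)])
for th in [2.5,2.6,2.7,2.8,2.9,3.0,3.1,3.2,3.3]:
    yy=B-(3.2-th)*9
    print(th,'ptr rows top/bot for z108,117:',[t(proj(f,c+24*sx+(yy+e)*sy+np.array([0,0,z]),P))[1] for z in(0,9) for e in (1,-1)])
E
python3 th.py th1
```

```text
band edges rows [(256, 351), (259, 251)]
2.5 ptr rows top/bot for z108,117: [389, 422, 416, 450]
2.6 ptr rows top/bot for z108,117: [374, 407, 400, 435]
2.7 ptr rows top/bot for z108,117: [359, 392, 385, 419]
2.8 ptr rows top/bot for z108,117: [344, 377, 369, 404]
2.9 ptr rows top/bot for z108,117: [329, 362, 354, 388]
3.0 ptr rows top/bot for z108,117: [314, 347, 338, 373]
3.1 ptr rows top/bot for z108,117: [299, 333, 322, 357]
3.2 ptr rows top/bot for z108,117: [284, 318, 307, 342]
3.3 ptr rows top/bot for z108,117: [269, 303, 291, 326]
```

View pics/th1.png

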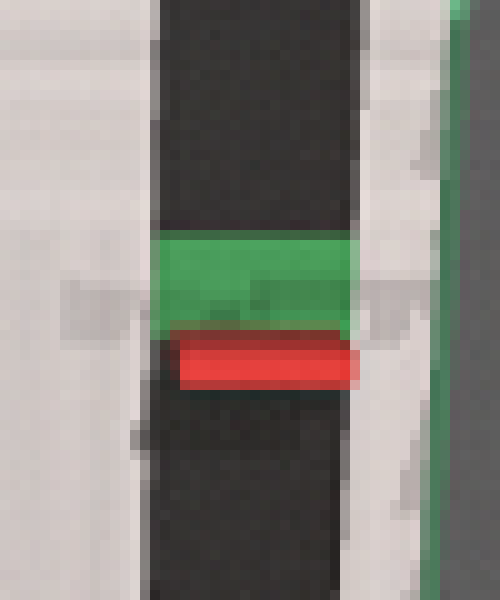

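By the pointer position the star angle is about 2.8, so about 0.38 rad is left. That is a short push of about 16.5 mm.

Request:
{"api": "drive_tool", "payload": {"moves": [[1,[0.4,0,0],0],[1,[0.8,0,0],0],[1,[1.2,0,0],0],[1,[1.5,0,0],0],[1,[1.65,0,0],0],[1,[1.65,0,0],0],[1,[1.65,0,0],0]]}}

```text
clock: 22.68
eef_pos: [548.7, -63.2, 166.7]
tcp_rot: [3.14, 0.0, 1.614]
contact_force: [0.7, -1.8, -0.8]
opening: 0.182
```

```bash
python3 st.py a7;python3 th.py th2
```

```text
22.68 tcp [548.7 -63.2 166.7] yaw 1.6143 tip slot xy 0.07 -6.01 z 91.2 F [ 0.7 -1.8 -0.8]
band edges rows [(255, 348), (258, 252)]
2.5 ptr rows top/bot for z108,117: [385, 416, 422, 455]
2.6 ptr rows top/bot for z108,117: [370, 402, 408, 440]
2.7 ptr rows top/bot for z108,117: [356, 388, 393, 426]
2.8 ptr rows top/bot for z108,117: [342, 374, 378, 411]
2.9 ptr rows top/bot for z108,117: [328, 359, 363, 396]
3.0 ptr rows top/bot for z108,117: [313, 345, 348, 381]
3.1 ptr rows top/bot for z108,117: [299, 331, 333, 366]
3.2 ptr rows top/bot for z108,117: [285, 317, 318, 352]
3.3 ptr rows top/bot for z108,117: [270, 302, 303, 337]
```

View pics/a7.png

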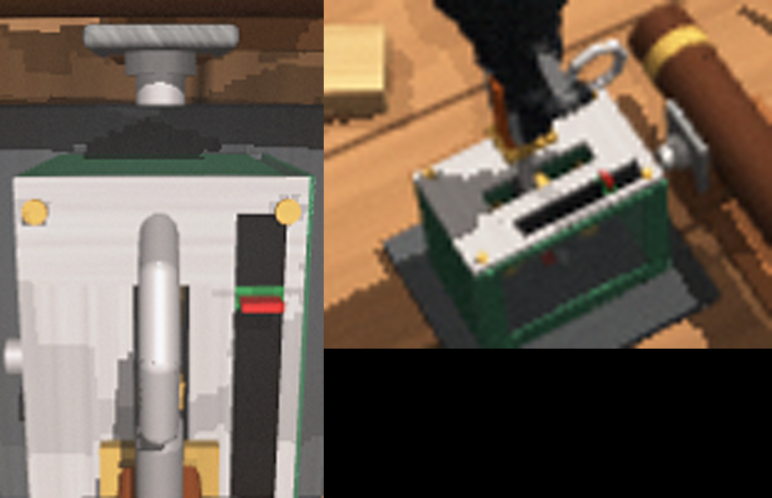

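View pics/th2.png

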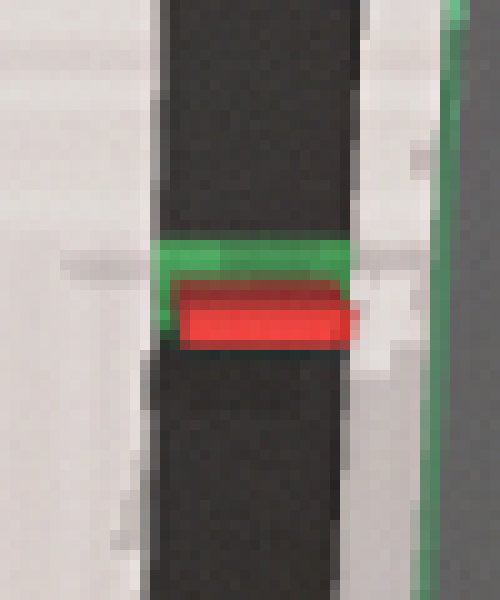

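The pointer stands inside the green band; its base is level with the band's middle and I estimate star at about 3.14. I'll back off and lift the key out.

Request:
{"api": "drive_tool", "payload": {"moves": [[1,[-0.3,0,0],0],[1,[-0.5,0,0],0],[1,[-0.5,0,-1.5],0],[1,[-0.5,0,-3.5],0],[1,[-0.5,0,-6],0],[1,[-0.5,0,-7],0],[1,[-0.5,0,-7],0]]}}

```text
clock: 23.7
eef_pos: [549.2, -68.2, 237.5]
tcp_rot: [3.139, 0.0, 1.614]
contact_force: [0.2, -0.1, -1.7]
opening: 0.179
```

```bash
python3 st.py a8;python3 th.py th3
```

```text
23.7 tcp [549.2 -68.2 237.5] yaw 1.6142 tip slot xy 0.43 -11.06 z 162.0 F [ 0.2 -0.1 -1.7]
band edges rows [(256, 345), (258, 271)]
2.5 ptr rows top/bot for z108,117: [374, 398, 393, 418]
2.6 ptr rows top/bot for z108,117: [362, 387, 382, 407]
2.7 ptr rows top/bot for z108,117: [351, 376, 370, 396]
2.8 ptr rows top/bot for z108,117: [340, 365, 359, 384]
2.9 ptr rows top/bot for z108,117: [329, 354, 348, 373]
3.0 ptr rows top/bot for z108,117: [318, 343, 336, 361]
3.1 ptr rows top/bot for z108,117: [307, 332, 325, 350]
3.2 ptr rows top/bot for z108,117: [296, 321, 313, 339]
3.3 ptr rows top/bot for z108,117: [285, 309, 301, 327]
```

View pics/a8.png

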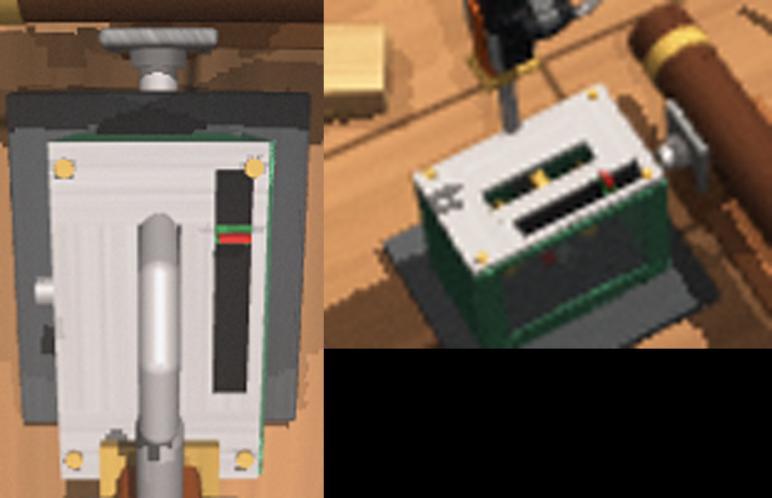

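View pics/th3.png

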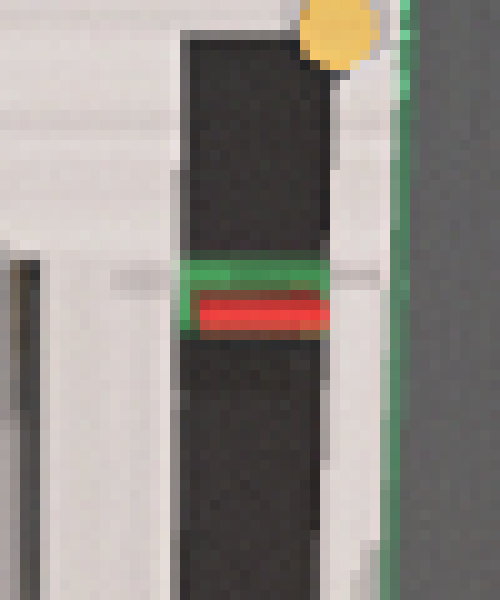

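The pointer stays in the band after the blade is out, with star about 3.17. I'll carry the key to a point in front of the grey peg's tip.

Request:
{"api": "drive_tool", "payload": {"moves": [[1,[4,-1.4,0],0],[1,[9,-3,0],-4],[1,[14,-4.7,0],-8],[1,[19,-6.4,0],-11.8],[1,[24,-8,0],-11.8],[1,[28.7,-9.7,0],-11.8],[1,[28.7,-9.7,0],-11.8],[1,[28.7,-9.7,0],-11.8],[1,[28.7,-9.7,0],-11.8]]}}

```text
clock: 24.98
eef_pos: [439.1, 213.5, 235.5]
tcp_rot: [-3.141, 0.0, 1.819]
contact_force: [1.1, 0.6, -0.3]
opening: 0.18
```

```bash
python3 w.py w9 peg_mid key_eye; python3 -c "
from h import *
f=r.grab_frame('scene');save(f,'s9.png',(260,80,380,200),5);f=r.grab_frame('top');save(f,'t9.png',(150,160,290,250),5)"
```

```text
24.975 [439.10942918 213.46416603 235.5153382 ] [-3.14083104e+00  2.56453880e-04  1.81901610e+00] [ 4.49487259e-01  1.34443610e-01  1.91298205e+00 -1.11396609e-04
  1.09496451e+00  2.01318651e-01] 0.17993431306274832
peg_mid [281.5 350.6] 0.65
peg_mid [357.6 148.2] 0.58
key_eye [254.2 170.6] 0.63
```

View pics/w9.png

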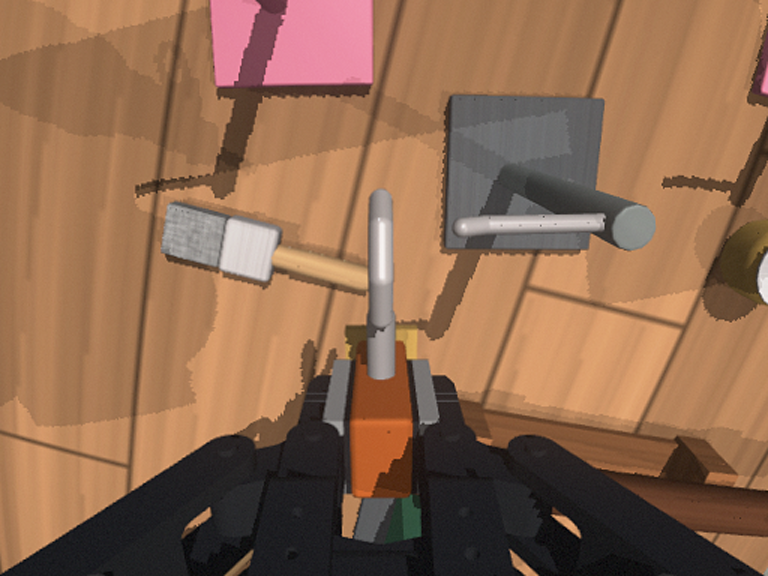

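View pics/s9.png

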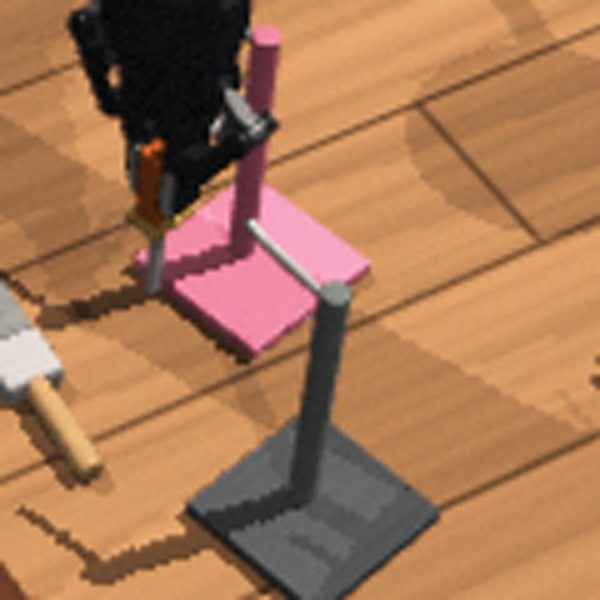

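Run:
```python
from h import *
import pickle
f,P,s=pickle.load(open('w9.pkl','rb'))
g=lambda u,v,z:onz(f,(u/1.5,v/1.5),z,P)
save(f,'w9c.png',(230,110,450,260),3.5)
pt=g(633,227,201);tip=g(459,228,203)
print('post',pt,'tip',tip,np.arctan2(*(pt-tip)[1::-1]),np.linalg.norm((pt-tip)[:2]))
q=[g(*c,12)[:2] for c in [(452,96),(604,98),(586,249),(446,248)]]
print('plate',np.mean(q,0),q)
# tool-frame of eye
M=f['hand_eye']
for uv in [(381,190),(381,320)]:
    o,d=ray(f,(uv[0]/1.5,uv[1]/1.5),M)
    print('eye pts tool',[ (o+d*(zz-o[2])/d[2]).round(1) for zz in (-13.5,-16.5)])
```

```text
post [516.69863575 279.09643382 201.        ] tip [454.37611503 262.89305281 203.        ] 0.2543609288075195 64.39445740446975
plate [526.74374881 281.31747635] [array([461.91720278, 320.37653308]), array([565.9114427 , 347.71632652]), array([591.33571797, 241.470622  ]), array([487.81063182, 215.70642381])]
eye pts tool [array([ 63.3,  -0.5, -13.5]), array([ 63.7,  -0.5, -16.5])]
eye pts tool [array([ 27.8,  -0.6, -13.5]), array([ 29.1,  -0.6, -16.5])]
```

View pics/w9c.png

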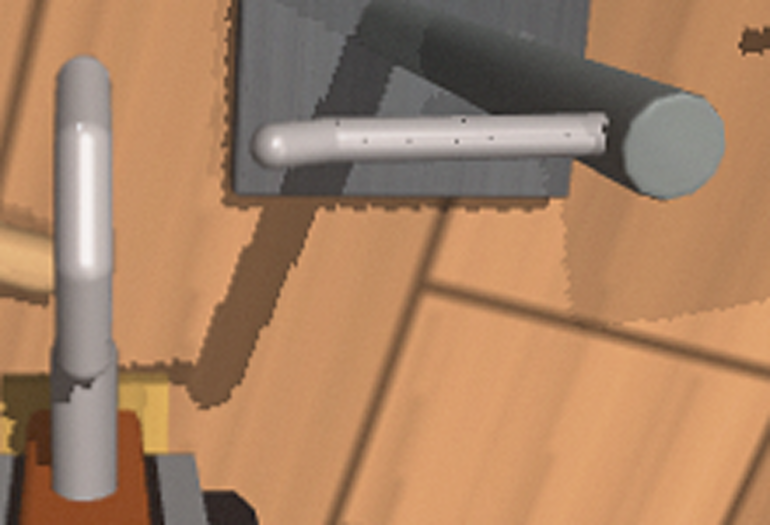

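Request:
{"api": "drive_tool", "payload": {"moves": [[1,[0,0,1.5],0],[1,[0,0,3],0],[1,[0,0,4.5],0],[1,[0,0,4.9],0],[1,[0,0,4.9],0],[1,[0,0,4.9],0]]}}

```text
clock: 25.98
eef_pos: [439.5, 214.0, 187.2]
tcp_rot: [3.141, -0.0, 1.819]
contact_force: [-0.8, -0.7, -0.9]
opening: 0.179
```

```bash
cat > pg.py <<'E'
from h import *
import sys
from scipy.spatial.transform import Rotation as Ro
s=r.sense();p=np.array(s['eef_pos']);M=Ro.from_euler('xyz',s['tcp_rot']).as_matrix()
e=p+M@np.array([44.3,-.5,-13.5]);d=np.array([482.9,270.3,195])-e
print(round(s['clock'],2),'tcp',p.round(1),s['tcp_rot'].round(3),'eye',e.round(1),'peg-eye in tool',(M.T@d).round(1),'F',np.round(s['contact_force'],1),'T',np.round(s['wrist_torque'],2),'op',s['opening'])
n=sys.argv[1]
f=r.grab_frame('wrist');g=r.grab_frame('scene')
a=cv2.resize(f['color'][60:300,180:460],None,fx=1.5,fy=1.5);b=cv2.resize(g['color'][90:180,280:360],None,fx=4.4,fy=4)
cv2.imwrite('pics/'+n+'.png',np.hstack([a,b])[:,:,::-1])
E
python3 pg.py p1
```

```text
25.98 tcp [439.5 214.  187.2] [ 3.141 -0.     1.819] eye [428.1 256.8 200.7] peg-eye in tool [-0.4 56.4  5.7] F [-0.8 -0.7 -0.9] T [-0.03  0.01  0.  ] op 0.1792193607071608
```

View pics/p1.png

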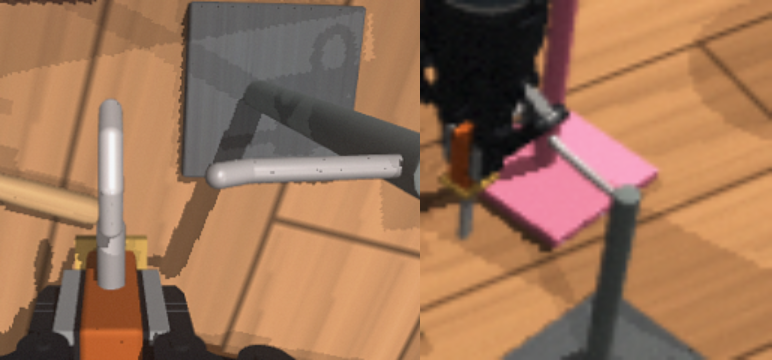

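Run:
```python
from h import *
s=r.sense();f=r.grab_frame('wrist');P=wpose(f,s);pm=np.array([482.9,270.3,195]);y=.2515
px=np.array([np.cos(y),np.sin(y),0]);py=np.array([-px[1],px[0],0])
im=f['color'].copy();S=5;x0,y0=210,90
o=cv2.resize(im[y0:y0+110,x0:x0+150],None,fx=S,fy=S)[:,:,::-1].copy()
def pt(X,col):
    a=(proj(f,X,P)-[x0,y0]+.5)*S;cv2.circle(o,tuple(int(v) for v in a),3,col,-1)
for t,z in [(0,0),(-20,3),(20,-3),(-27,7)]: 
    for e in (-3.5,3.5): pt(pm+t*px+[0,0,z]+e*py,(0,0,255))
M=wpose({'hand_eye':np.eye(4)},s)
for a in np.linspace(0,2*np.pi,24,endpoint=False):
    for R in (12,19): pt((M@np.array([44.3+R*np.cos(a),-.5,-13.5+R*np.sin(a),1]))[:3],(0,255,0) if R==12 else (255,0,0))
cv2.imwrite('pics/p1o.png',o)
```

```text
(no output)
```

View pics/p1o.png

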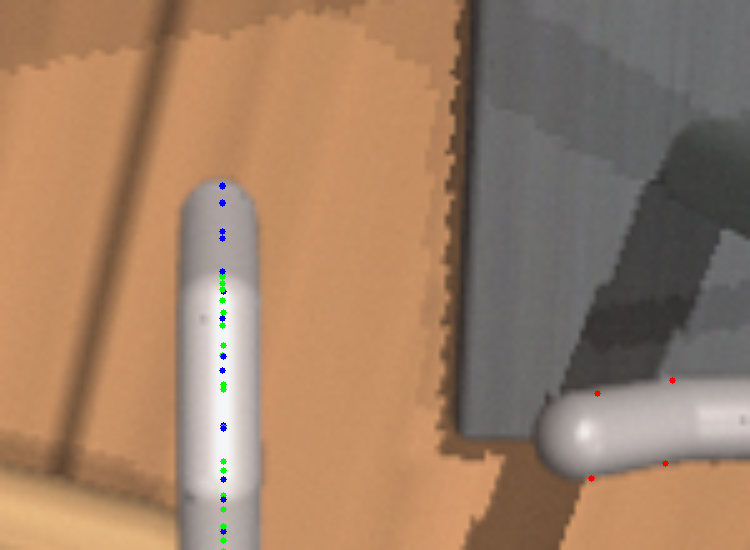

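The overlay of the predicted peg (red) and ring (blue/green) matches the picture. I'll slide the eye on.

Request:
{"api": "drive_tool", "payload": {"moves": [[1,[0,0.8,0],0],[1,[0,1.6,0],0],[1,[0,2.4,0],0],[1,[0,3.2,0],0],[1,[0,3.5,0],0],[1,[0,3.5,0],0]]}}

```text
clock: 26.88
eef_pos: [473.4, 222.6, 187.2]
tcp_rot: [3.141, -0.0, 1.819]
contact_force: [-0.2, 1.1, -2.3]
opening: 0.18
```

```bash
python3 pg.py p2
```

```text
26.88 tcp [473.4 222.6 187.2] [ 3.141 -0.     1.819] eye [462.  265.4 200.7] peg-eye in tool [-0.4 21.4  5.7] F [-0.2  1.1 -2.3] T [-0.01  0.01 -0.03] op 0.18028226156889343
```

View pics/p2.png

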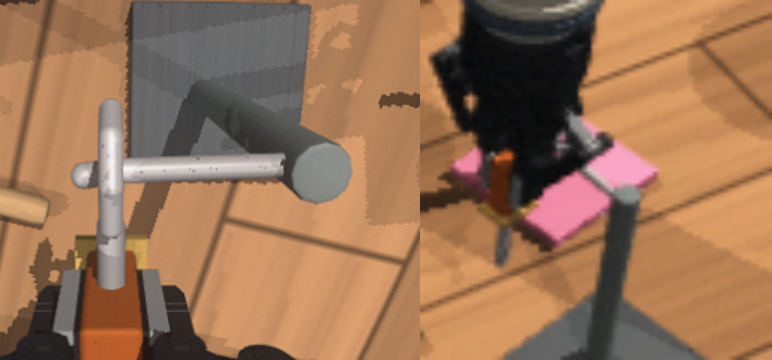

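The peg tip comes out left of the ring, so the peg is through the eye. I'll move on to the middle and lower.

Request:
{"api": "drive_tool", "payload": {"moves": [[1,[0,0.8,0],0],[1,[0,1.6,0],0],[1,[0,2.1,0],0],[1,[0,2.1,0.5],0],[1,[0,2.1,1],0],[1,[0,2.1,1.3],0],[1,[0,2.1,1.3],0]]}}

```text
clock: 27.85
eef_pos: [493.1, 227.5, 173.9]
tcp_rot: [-3.141, -0.0, 1.819]
contact_force: [0.4, -0.5, -1.1]
opening: 0.181
```

```bash
python3 pg.py p3
```

```text
27.85 tcp [493.1 227.5 173.9] [-3.141 -0.     1.819] eye [481.8 270.3 187.4] peg-eye in tool [-0.3  1.1 -7.6] F [ 0.4 -0.5 -1.1] T [ 0.03  0.04 -0.01] op 0.18081441125179434
```

View pics/p3.png

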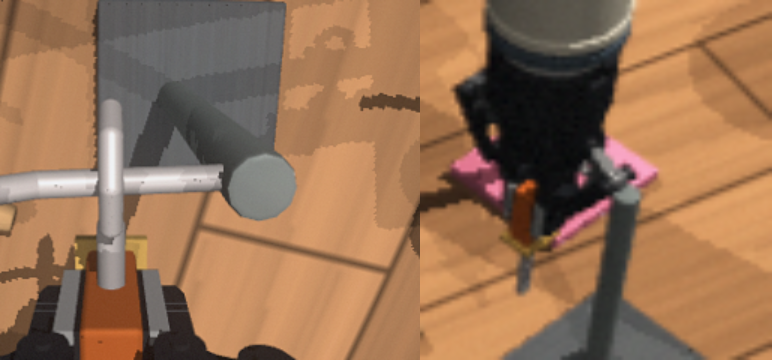

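The eye is at the middle of the peg and just above touching. Next I'll lower the last millimetre and loosen the grip to 20 N. Then I'll follow an arc so that the key turns between the pads towards its hanging slant and swings less on release.

Request:
{"api": "drive_tool", "payload": {"grip_force": 20, "moves": [[1,[0,0.1,0.1],0],[1,[0,0.1,0.15],0],[1,[0,0.1,0.15],0],[1,[0,0.1,0.3],0],[1,[0,0.1,0.5],0],[1,[0,0.1,0.5],0]]}}

```text
clock: 28.7
eef_pos: [496.2, 228.3, 170.9]
tcp_rot: [3.137, -0.001, 1.819]
contact_force: [2.7, -3.4, 9.7]
opening: 0.185
```

```bash
python3 pg.py p4
```

```text
28.7 tcp [496.2 228.3 170.9] [ 3.137e+00 -1.000e-03  1.819e+00] eye [484.8 271.1 184.4] peg-eye in tool [ -0.3  -2.  -10.6] F [ 2.7 -3.4  9.7] T [ 0.05 -0.25 -0.08] op 0.18543031619247158
```

View pics/p4.png

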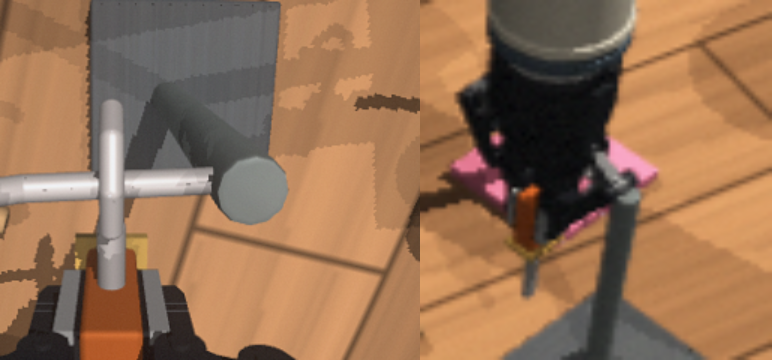

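Request:
{"api": "drive_tool", "payload": {"moves": [[1,[0,-0.1,0.3],0],[1,[0,-0.1,0.6],0],[1,[0,-0.1,0.9],0],[1,[0.03,-0.1,1.1],0],[1,[0.03,-0.1,1.1],0]]}}

```text
clock: 29.42
eef_pos: [497.1, 229.5, 161.6]
tcp_rot: [3.133, -0.002, 1.819]
contact_force: [-0.2, 1.0, 10.6]
opening: 0.18
```

```bash
python3 pg.py p5
```

```text
29.43 tcp [497.1 229.5 161.6] [ 3.133e+00 -2.000e-03  1.819e+00] eye [485.6 272.2 175.2] peg-eye in tool [ -1.2  -2.9 -19.9] F [-0.2  1.  10.6] T [ 0.6  -0.    0.02] op 0.18044189683386774
```

View pics/p5.png

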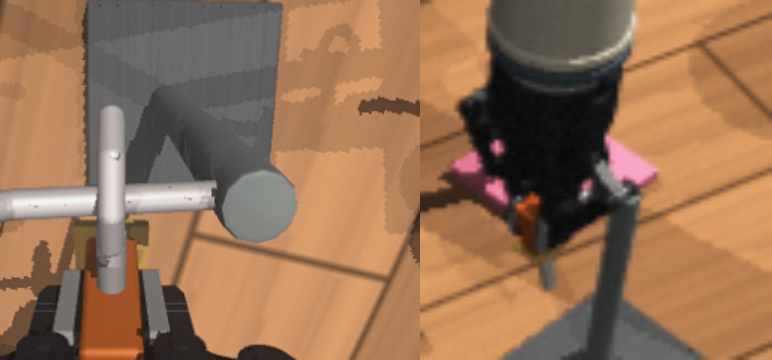

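Request:
{"api": "drive_tool", "payload": {"moves": [[1,[0.05,-0.1,0.3],0],[1,[0.1,-0.1,0.6],0],[1,[0.2,-0.1,0.9],0],[1,[0.3,-0.1,1.2],0],[1,[0.3,-0.1,1.3],0],[1,[0.3,-0.1,1.3],0]]}}

```text
clock: 30.28
eef_pos: [497.3, 233.3, 150.5]
tcp_rot: [3.128, -0.003, 1.818]
contact_force: [-0.7, -0.7, 13.3]
opening: 0.179
```

```bash
python3 pg.py p6
```

```text
30.27 tcp [497.3 233.3 150.5] [ 3.128e+00 -3.000e-03  1.818e+00] eye [485.8 276.  164.2] peg-eye in tool [ -4.7  -3.8 -30.9] F [-0.7 -0.7 13.3] T [0.62 0.1  0.03] op 0.1793750595121875
```

View pics/p6.png

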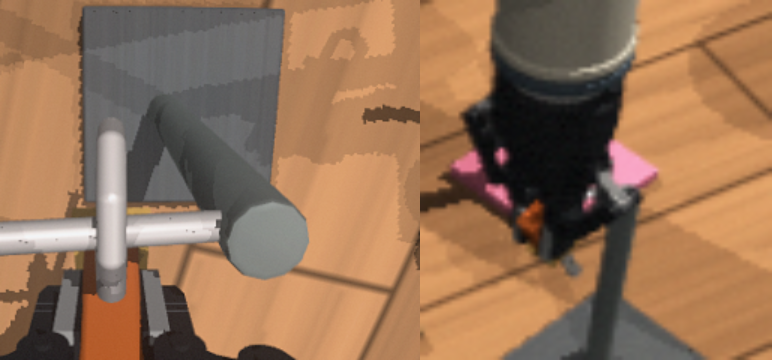

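The key has turned about 35° on the peg between the pads. Now I'll open gently and hold still while it settles.

Request:
{"api": "drive_tool", "payload": {"moves": [[0.78,[0,0,0],0],[0.74,[0,0,0],0],[0.7,[0,0,0],0],[0.65,[0,0,0],0],[0.6,[0,0,0],0],[0.5,[0,0,0],0],[0.5,[0,0,0],0],[0.5,[0,0,0],0],[0.5,[0,0,0],0]]}}

```text
clock: 31.5
eef_pos: [497.4, 233.3, 150.6]
tcp_rot: [3.128, -0.003, 1.818]
contact_force: [-0.4, 0.3, 0.3]
opening: 0.497
```

```bash
python3 pg.py p7
```

```text
31.5 tcp [497.4 233.3 150.6] [ 3.128e+00 -3.000e-03  1.818e+00] eye [485.9 276.  164.2] peg-eye in tool [ -4.7  -3.8 -30.9] F [-0.4  0.3  0.3] T [-0.02  0.05 -0.03] op 0.49733852157049535
```

View pics/p7.png

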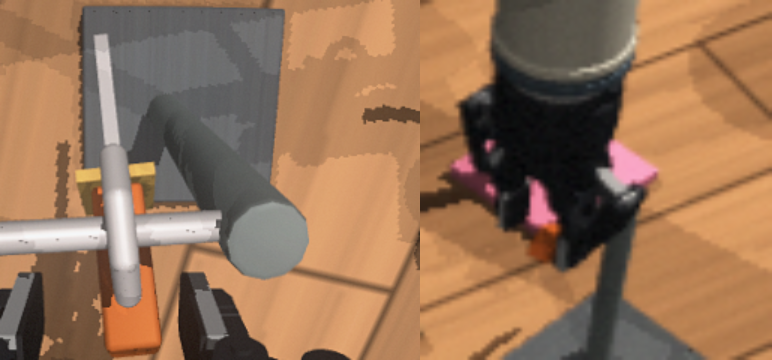

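The key hangs freely on the peg, with its blade towards (100,40) and the fingers clear on both sides. I'll draw back upward.

Request:
{"api": "drive_tool", "payload": {"moves": [[0.5,[0,0,-1],0],[0.5,[0,0,-2.5],0],[0.5,[0,0,-4.5],0],[0.5,[0,0,-7],0],[0.5,[0,0,-10],0],[0.5,[-3,0,-14],0],[0.5,[-8,0,-16],0],[0.5,[-12,0,-16],0],[0.5,[-12,0,-16],0],[0.5,[-12,0,-16],0]]}}

```text
clock: 32.85
eef_pos: [524.6, 116.2, 310.8]
tcp_rot: [3.127, -0.004, 1.818]
contact_force: [-0.2, -0.5, -1.2]
opening: 0.502
```

```bash
python3 w.py w10 key_eye; python3 -c "
from h import *
f=r.grab_frame('scene');save(f,'s10.png',s=1.5);save(f,'s10c.png',(270,90,370,200),5)
f=r.grab_frame('top');save(f,'t10.png',s=1.5)"
```

```text
32.85 [524.61255452 116.22327284 310.76162608] [ 3.12725781 -0.00377148  1.81752382] [ 0.21251178  0.13793271  1.73576169  0.00448274  1.25370367 -0.03555619] 0.5022560630357134
```

View pics/w10.png

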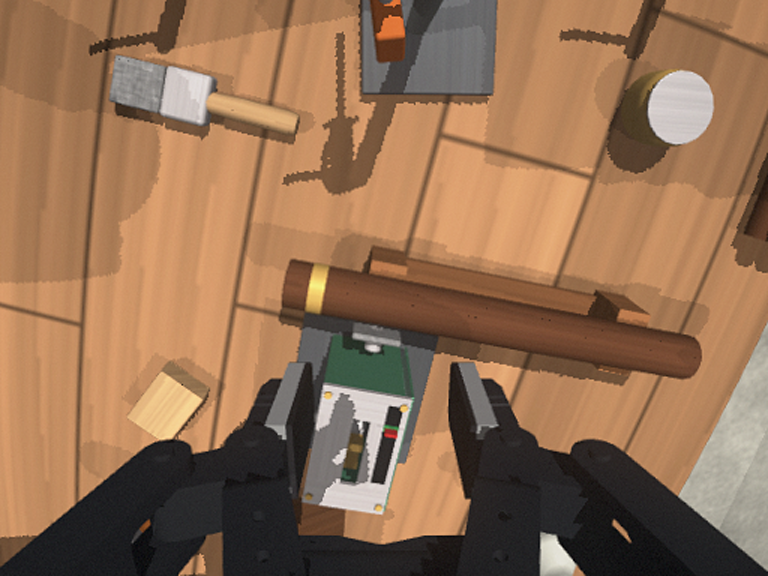

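View pics/s10.png

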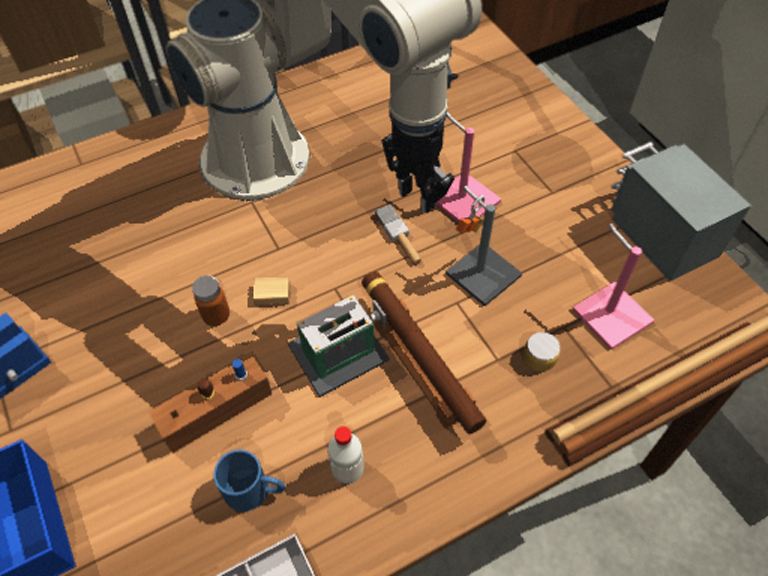

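View pics/s10c.png

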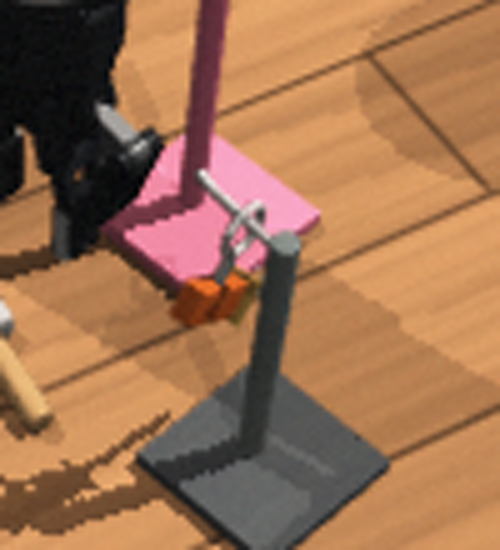

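The key hangs on the grey peg, clear of the gripper. I'll wait a second and check that it is still and that the pointer is still in the band.

Request:
{"api": "drive_tool", "payload": {"moves": [[0.5,[0,0,0],0],[0.5,[0,0,0],0],[0.5,[0,0,0],0],[0.5,[0,0,0],0],[0.5,[0,0,0],0],[0.5,[0,0,0],0],[0.5,[0,0,0],0],[0.5,[0,0,0],0]]}}

```text
clock: 34.05
eef_pos: [524.4, 116.8, 310.1]
tcp_rot: [3.128, -0.003, 1.819]
contact_force: [0.5, -0.4, -0.6]
opening: 0.5
```

```bash
python3 -c "
from h import *
f=r.grab_frame('scene');a=f['color'][90:200,270:370];b=f['color'][190:270,190:270]
w=r.grab_frame('wrist')['color'][255:345,195:285]
R=lambda i:cv2.resize(i,(260,260),interpolation=cv2.INTER_CUBIC)
cv2.imwrite('pics/fin.png',np.hstack([R(a),R(b),R(w)])[:,:,::-1])
s=r.sense();print(s['clock'],s['contact_force'])"
```

```text
34.15 [ 0.01480274  0.20239807 -0.46023122]
```

View pics/fin.png

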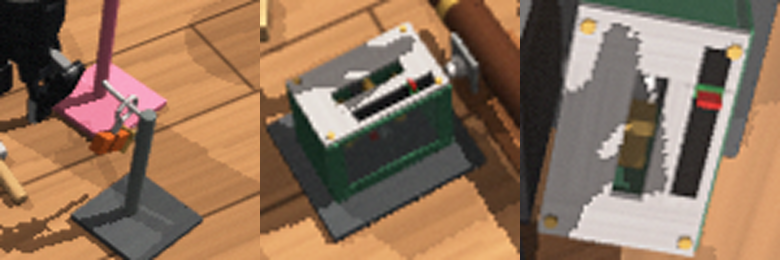

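The key hangs still at (115,120) and the pointer stands in the green at (710,98). I'm handing the job in.

```bash
python3 -c "
from rig import r
print(r.sign_off())"
```

```text
the job is handed in; nothing more can be done
None
```

The job is done and handed in at about 34 s of the 72 s allowed. I took the orange key from the rack and turned the star wheel through the slot with its blade in three tooth strokes and one short push. Then I hung the key by its eye on the grey stand's peg and let go.

**Last checks:**
- **Pointer:** it stands inside the green band. I estimated star at about 3.17 from the close pictures taken just after the blade came out. The final, more distant pictures still show the pointer in the band.
- **Key:** it hangs slanting on the grey peg, and its position did not change between two pictures about 1 s apart.
- **Robot:** the gripper is clear of everything, with less than 1 N on the wrist in the last reading. The highest wrist force I read was about 13 N, during the hanging.
- **Other things:** in the wide pictures after hanging, the bystanders and pink stands look where they were. I did not measure them one by one.

No check failed. Early estimates of the slot position from the fixed cameras differed by up to about 9 mm, so I used the wrist camera's measurement instead.

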